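# Set up the bread stall's display stand

## Task

Set up the display stand. First draw the locking pin up out of its bore and park it upright in the open side notch on the same end of the stand, shank in the notch and head resting on top; only then pull the foot rail by its tab all the way out, away from the back wall. Then take every bread board from the rack and lean it, handle up, back against the wall, side by side, with its foot down on the tray floor hard up against the rail, and put every crusty roll (not the muffin) in the tray compartment in front of the rail; leave the muffin, jars and tin where they are.

Things in the scene. Friction and masses are not known exactly. Their poses are not given: they have to be found in the camera images.
- stand: wooden display stand fixed to the counter, place and yaw vary. Origin at counter level; x from its open front to its back wall, y left, z up. In its frame, mm: tray floor at z 12, x -80 to 95, y -180 to 180; front lip x -80 to -70 and 10 mm thick end lips (x -70 to 10), tops at z 35. On its right end (y -180 to -262) a dark steel block (x -2 to 92, top z 30) has the pin's bore at x 65, y -205
- wall (a point): middle of the top edge of the back wall's front face: stand x 80 mm, y 0, z 132 mm. The wall is upright, 360 mm wide and 15 mm thick; the boards stick up above it. Axes as the stand's
- rail (a joint): aluminium foot rail along the stand's y, value in m: 0 = back near the wall (start), 0.042 = fully out to the front, where it stops. Bar 14 mm thick, top at z 35 mm; its wall-side face is at stand x 72 mm at 0 (gap too narrow for a board) and 30 mm fully out (50 mm gap to the wall). The block on its right end (top z 55 mm) has a hole for the locking pin. Friction about 3 N; it stays where left
- tab (a point): middle of the top edge of the rail's upright pull tab, 96 mm above the counter. The tab stands on the rail's end block: 12 mm thick along the stand's x, 26 mm wide along y, 41 mm tall, 43 mm outward (stand -y) of the bore. Pinch it from above across its thickness. Axes as the stand's
- pin: locking pin: steel shank 10 mm in diameter, 45 mm long, below a black cylindrical head 22 mm in diameter, 34 mm tall; 50 g. At the start upright in the bore with 1.5 mm play, head resting on the rail's end block (55 mm above the counter). Origin on its axis at the head's underside, z up along the head. The tab is beside it: take the head with fingers closing along the stand's x
- notch (a point): where the pin's origin belongs when parked: level with the top of a dark steel bracket (stand x -68 to -22 mm, top 55 mm above the counter). The notch is 14 mm wide along x, 35 mm deep, open at the top, below and outward (stand -y); it ends 13 mm from here at +y and its prongs reach 25 mm at -y. Lower the pin in from above or slide it in from the open side. Axes as the stand's
- rack: dark wooden rack fixed to the counter: base 190 by 110 mm, 12 mm thick, with three slots 20 mm wide at x -70, 0 and 70 mm between ribs whose tops are 52 mm above the counter; the boards stand in them on the base. Origin at the centre of its underside, x along the row of slots, z up
- board1: bread board (plain wooden paddle; two or three present, all alike, standing in the rack at the start): blade 90 mm wide, 155 mm tall, 14 mm thick, with a 40 mm wide, 46 mm long handle on top (201 mm in all, small dark hole in the handle); about 0.15 kg. Origin at the middle of its bottom face, x through its thickness, y across its width, z up to the handle
- board2: bread board (plain wooden paddle; two or three present, all alike, standing in the rack at the start): blade 90 mm wide, 155 mm tall, 14 mm thick, with a 40 mm wide, 46 mm long handle on top (201 mm in all, small dark hole in the handle); about 0.15 kg. Origin at the middle of its bottom face, x through its thickness, y across its width, z up to the handle
- board3: bread board (plain wooden paddle; two or three present, all alike, standing in the rack at the start): blade 90 mm wide, 155 mm tall, 14 mm thick, with a 40 mm wide, 46 mm long handle on top (201 mm in all, small dark hole in the handle); about 0.15 kg. Origin at the middle of its bottom face, x through its thickness, y across its width, z up to the handle
- roll1: round crusty bread roll (two or three are present, all alike), 58 mm across with upright sides from 6 to 28 mm height, domed to 44 mm, flat below; 70 g. Origin at the centre of its underside, z up
- roll2: round crusty bread roll (two or three are present, all alike), 58 mm across with upright sides from 6 to 28 mm height, domed to 44 mm, flat below; 70 g. Origin at the centre of its underside, z up
- roll3: round crusty bread roll (two or three are present, all alike), 58 mm across with upright sides from 6 to 28 mm height, domed to 44 mm, flat below; 70 g. Origin at the centre of its underside, z up
- muffin: bystander: brown muffin, 56 mm across at the widest, narrowing to 40 mm at its foot, 60 mm tall; not a roll, leave it. Origin at the centre of its underside
- jar1: bystander: honey jar, 64 mm across, 85 mm tall. Origin at the centre of its underside
- jar2: bystander: honey jar, 64 mm across, 85 mm tall. Origin at the centre of its underside
- tin: bystander: steel tin, 72 mm across, 70 mm tall. Origin at the centre of its underside
Things that resemble listed ones, but are neither listed nor needed, are in the scene too. What is shaped like the board3 but green is not meant. What is shaped like the board2 but pink is not meant.

How it is judged:
By the outcome, as a careful person would: the job done as asked, in the order asked, and still so for the second after the job is handed in, with the robot touching nothing.
Of board1, board2, board3 only 2 to 3 are there at a start; the rules pass over those that are not, and their reading is None.
Of roll1, roll2, roll3 only 2 to 3 are there at a start; the rules pass over those that are not, and their reading is None.
At some moment in a run one of roll1, roll2, roll3 may be knocked a few centimetres aside while the robot is not near it.
It also fails if it takes over 210 s, if anything falls off the work surface, if the arm or the gripper's body presses on something with over 40 N, if the wrist force passes 120 N, or if a joint passes its speed limit or range.

## Robot

A 6-joint arm with a two-finger parallel gripper is mounted at the origin on the work surface. World frame = base frame: x ahead of the robot, y to its left, z up, the work surface at z = 0. Lengths are in m, angles in rad, forces in N, time in s.
With the tool pointing down it reaches from about 0.375 to 0.9 m from the base axis. Payload 3.1 kg.
Tool frame: the origin (TCP) lies at the very end of the fingers, on their centre line; the grasp point (between the pads) lies 19 mm behind it (tcp_to_grasp is the distance from the TCP to the grasp point, in m); z points along the fingers, y is the direction in which the jaws open and shut (so a half turn about z gives the same grasp; the last joint's range is limited). The gripper opens to 85 mm and grips with 20 to 120 N. Pads are 22 mm wide; open, the fingers measure 114 mm over their backs; the gripper's body (76 mm by 85 mm) begins 54 mm behind the grasp point. The pads swing forward as they close: fully open they stand 13 mm farther back than shut.
Start: joints at [1.155, 0.527, 1.433, -0, 1.181, -0.178], TCP at [0.147, 0.608, 0.231] pointing down, gripper open.
Joint ranges: [-3.08, 3.08], [-0.75, 2.2], [0.22, 2.44], [-1.43, 4.57], [0, 2.65], [-2.85, 2.85]. Speed limits (rad/s): [2.79, 2.79, 3.14, 3.14, 3.14, 3.14].

## Interface

Orientations are given as a unit quaternion [x, y, z, w].
In Python, from station import sense, snapshot, camera_info, sign_off, tcp_to_grasp gives the robot as it stands.
- The arm moves only by the shell command python3 -m inch 'ROWS' [FORCE]. ROWS is JSON, a list of rows, each a list of 3 entries, a list of its own where there are three numbers: the closure, from -1 (fully open) to 1 (shut), so that 0 is half open, then the shift along the tool's x, y, z normalised to -1 to 1, where 1 is 10 cm, then the turn, a rotation vector about the tool's x, y, z normalised to -1 to 1, where 1 is 360 degrees. In form: [[jaw, [dx, dy, dz], [ax, ay, az]], ...]. A call has 1 to 20 rows; each row is the pose to reach, as a shift and turn from the pose commanded when the call began, along the tool's axes at that moment, turning the shorter way round; what a row does not reach only later rows make up. A row lasts 1/10 s, in which the tool goes at most 50 mm and 8.59 degrees, less where a joint would pass 70% of its speed; a pose out of reach is approached as far as the arm can. A call with a number of a shift or a turn outside -1 to 1 is refused whole. A call with a gripper value outside its range is refused whole. The fingers move at their own pace and stop on an object; FORCE is the grip in N (left out, the last holds). Time passes only in rows, so rows that repeat a pose let the fingers close. It gives the time, the measured TCP pose, the force and the opening at its end, in the units of the state.
- sense(): the state, without advancing time (a new reading comes with each control period).
- snapshot(name): name is "side" or "top"; returns (picture, depth): 420x560x3 uint8, blue, green, red; 420x560 float32, m along the optical axis (not along the pixel's ray), 0 where there is no reading.
- camera_info(name): a dict with "K" (3x3 intrinsics, pixels), "origin" and "orientation" of the camera in the world. Camera axes: x right, y down, z forward; pixel columns grow to the right and rows downward; lengths in m; the calibration is good to about 2 mm. A picture is of the moment at which its call begins. camera_info takes no time and is no camera call.
- sign_off(): hands the job in, once; it reports no verdict.
The state is a dict: "t": time; "q": joint angles; "qd": joint speeds; "tau": joint torques, N m; "tcp_pos": TCP position; "tool_rot": TCP orientation; "force": force on the tool from outside, world axes, zero at the start; "ft_torque": the same for the moment, N m; "finger_gap": opening from 0.0 (shut) to 1.0 (fully open).
Only numpy, scipy, OpenCV 4.12 (cv2) and the standard library are available. Lean on these libraries where they do the work, as an engineer would, in place of code of your own. Each camera call takes 0.05 s, during which the arm holds its last target.

## Working session

There is one attempt and no reset: what is moved stays moved. The work goes in short steps, Python scripts to look and compute and a shell command to move; the robot and the scene stay as the last step left them, time stands still between calls to the robot, and variables do not carry over. Pictures are saved under pics/ and viewed, and the job is handed in when it is done.

```bash
ls; mkdir -p pics; python3 - <<'E'
from station import *
import cv2,numpy as np
print(sense()); print(tcp_to_grasp)
for n in("side","top"):
    p,d=snapshot(n); cv2.imwrite(f"pics/{n}0.png",p); np.save(f"{n}0.npy",d); np.save(f"{n}0c.npy",p)
    print(n,camera_info(n))
E
```

```text
pics
{'t': 0.0, 'q': array([ 1.15554006e+00,  5.28440269e-01,  1.43390302e+00, -2.42747194e-05,
        1.18135446e+00, -1.78499892e-01]), 'qd': array([ 0.00056369, -0.00128942, -0.00038641,  0.00109933, -0.00012374,
        0.00110704]), 'tau': array([-6.56656302e-04, -4.42353666e+01, -1.78022504e+01, -3.75453328e-04,
        8.70369229e-03,  2.69465581e-06]), 'tcp_pos': array([0.14628375, 0.60691631, 0.23034927]), 'tool_rot': array([ 1.18097249e-01,  9.93001476e-01, -1.00979125e-03, -2.97177095e-04]), 'force': array([-0.2561242 ,  0.15151899, -0.02099959]), 'ft_torque': array([-0.01155184, -0.00887764,  0.0140461 ]), 'finger_gap': 0.9994781760367766}
0.0187
side {'K': array([[459.15497111,   0.        , 279.96451506],
       [  0.        , 459.15497111, 209.33191811],
       [  0.        ,   0.        ,   1.        ]]), 'origin': array([ 0.24540561, -0.89079354,  0.78492487]), 'orientation': array([ 0.8778649 , -0.11778232,  0.0497313 , -0.46152719])}
top {'K': array([[470.9137729,   0.       , 282.5301291],
       [  0.       , 470.9137729, 208.2873173],
       [  0.       ,   0.       ,   1.       ]]), 'origin': array([0.24721518, 0.05176297, 1.34129696]), 'orientation': array([-0.69957392,  0.70756128, -0.07007188,  0.07101623])}
```

View pics/side0.png

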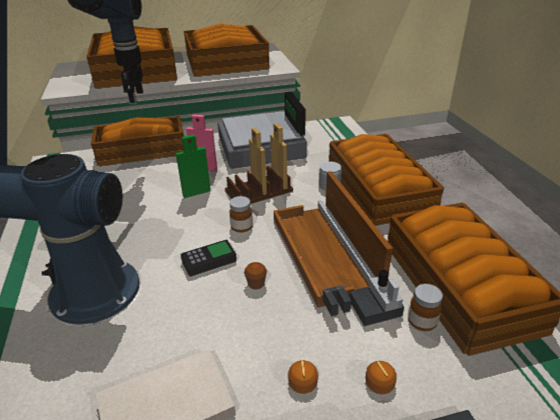

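View pics/top0.png

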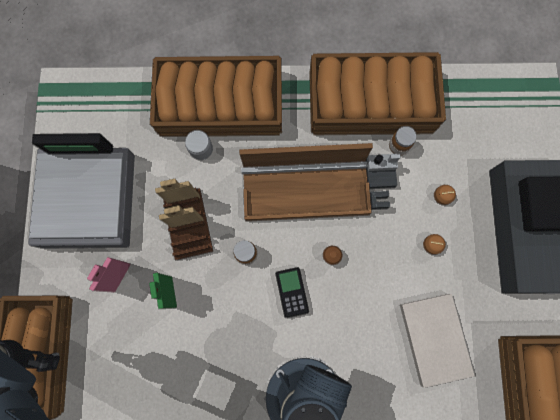

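```bash
cat > h.py <<'E'
from station import *
import cv2,numpy as np
from scipy.spatial.transform import Rotation as R
def cloud(n,d):
    c=camera_info(n);K=c["K"];v,u=np.mgrid[:d.shape[0],:d.shape[1]]
    P=np.stack([(u-K[0,2])/K[0,0]*d,(v-K[1,2])/K[1,1]*d,d],-1)
    W=P@R.from_quat(c["orientation"]).as_matrix().T+c["origin"]
    W[d<=0]=np.nan
    return W
def proj(n,p):
    c=camera_info(n);K=c["K"];q=(np.asarray(p)-c["origin"])@R.from_quat(c["orientation"]).as_matrix()
    q=q@K.T; return q[...,:2]/q[...,2:]
E
python3 - <<'E'
from h import *
for n in("side","top"):
    p=np.load(n+"0c.npy");d=np.load(n+"0.npy");W=cloud(n,d)
    z=W[...,2]
    print(n,[ (uv,W[uv[1],uv[0]].round(4)) for uv in ([(445,195),(434,243),(332,255),(400,250),(305,200),(305,155),(378,159),(380,178),(176,187),(180,215)] if n=="top" else [(303,372),(380,370),(256,270),(300,340),(384,275)])])
t=np.load("top0c.npy")
cv2.imwrite("pics/c1.png",cv2.resize(t[130:230,220:420],None,fx=4,fy=4,interpolation=cv2.INTER_CUBIC))
cv2.imwrite("pics/c2.png",cv2.resize(t[160:270,130:270],None,fx=5,fy=5,interpolation=cv2.INTER_CUBIC))
s=np.load("side0c.npy")
cv2.imwrite("pics/c3.png",cv2.resize(s[170:330,260:420],None,fx=3.7,fy=3.7,interpolation=cv2.INTER_CUBIC))
E
```

```text
side [((303, 372), array([ 0.4065, -0.3819,  0.045 ])), ((380, 370), array([ 0.5464, -0.4164,  0.0452])), ((256, 270), array([ 0.3787, -0.0977,  0.0594])), ((300, 340), array([ 0.433 , -0.2745,  0.0011])), ((384, 275), array([ 0.6393, -0.2246,  0.0904]))]
top [((445, 195), array([ 0.5435, -0.4081,  0.0416])), ((434, 243), array([ 0.4074, -0.3667,  0.0418])), ((332, 255), array([ 0.3756, -0.0811,  0.0598])), ((400, 250), array([ 3.936e-01, -2.817e-01,  1.000e-04])), ((305, 200), array([ 0.5396, -0.013 ,  0.0148])), ((305, 155), array([ 0.6498, -0.0118,  0.093 ])), ((378, 159), array([ 0.6374, -0.2142,  0.0883])), ((380, 178), array([ 0.5993, -0.23  ,  0.0271])), ((176, 187), array([0.5423, 0.3234, 0.1741])), ((180, 215), array([0.4714, 0.3132, 0.1634]))]
```

View pics/c1.png

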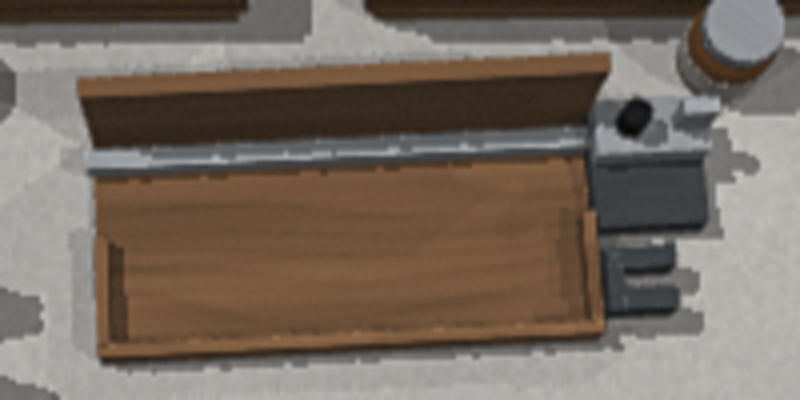

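View pics/c2.png

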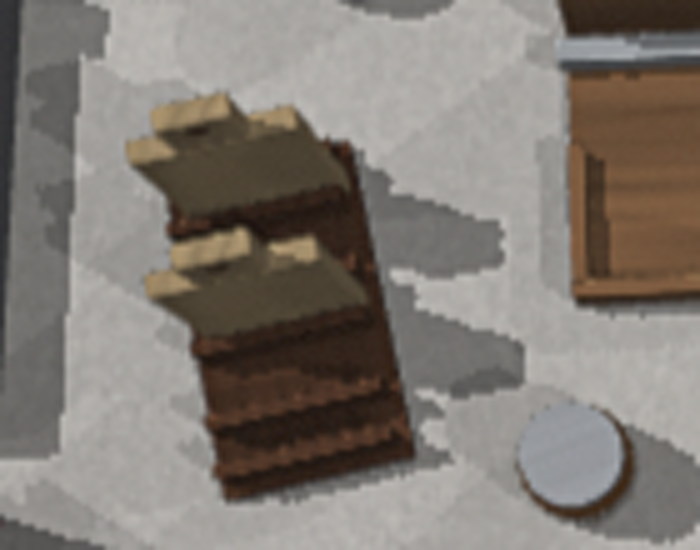

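View pics/c3.png

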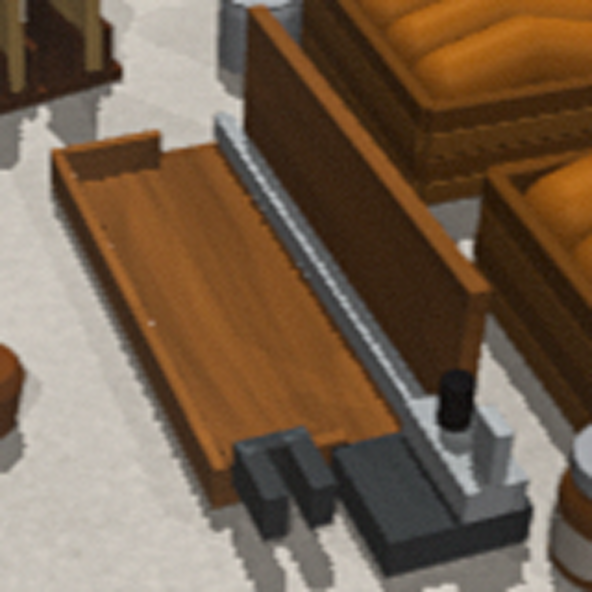

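```bash
cat >> h.py <<'E'
from scipy.optimize import least_squares
def boxsdf(P,b):
    b=np.asarray(b,float)/1000;c=(b[::2]+b[1::2])/2;h=(b[1::2]-b[::2])/2
    q=np.abs(P-c)-h
    return np.linalg.norm(np.maximum(q,0),axis=-1)+np.minimum(q.max(-1),0)
def tolocal(W,x,y,yaw):
    return (W-[x,y,0])@np.array([[np.cos(yaw),-np.sin(yaw),0],[np.sin(yaw),np.cos(yaw),0],[0,0,1]])
def fit(pts,boxes,x0,zmin=0.006,tol=0.012,rng=None):
    # per camera xyz offset estimated as well? common pose
    for it in range(4):
        L=tolocal(pts,*x0); s=np.min([boxsdf(L,b) for b in boxes],0)
        sel=pts[(np.abs(s)<tol*(3 if it==0 else 1))&(pts[:,2]>zmin)]
        f=lambda p:np.min([boxsdf(tolocal(sel,*p),b) for b in boxes],0)
        r=least_squares(f,x0,loss='soft_l1',f_scale=0.002);x0=r.x
    return r.x,len(sel),np.median(np.abs(r.fun))
def stand_boxes(rail=0.):
    s=-rail*1000
    return [(-80,95,-180,180,0,12),(-80,-70,-180,180,0,35),(-70,10,170,180,0,35),(-70,10,-180,-170,0,35),(80,95,-180,180,0,132),
     (58+s,72+s,-180,180,12,35),(-2,92,-262,-180,0,30),(59+s,71+s,-261,-235,55,96),(-68,-52,-250,-190,0,55),(-38,-22,-250,-190,0,55)]
E
python3 - <<'E'
from h import *
b=stand_boxes()
for n in("side","top"):
    W=cloud(n,np.load(n+"0.npy")).reshape(-1,3);W=W[~np.isnan(W[:,0])]
    W=W[(np.abs(W[:,0]-.57)<.16)&(np.abs(W[:,1]+.02)<.3)&(W[:,2]<.14)]
    print(n,fit(W,b,[0.56,-0.015,0.02]))
    # rolls
    W=cloud(n,np.load(n+"0.npy")).reshape(-1,3)
    for g in [(.545,-.41),(.407,-.372),(.376,-.085)]:
        S=W[(np.hypot(W[:,0]-g[0],W[:,1]-g[1])<.05)&(W[:,2]>.006)&(W[:,2]<.07)]
        print(g,len(S),S[:,:2].min(0),S[:,:2].max(0),(S[:,:2].min(0)+S[:,:2].max(0))/2)
E
```

```text
side (array([ 0.5683378 , -0.01339258,  0.03997578]), 10401, np.float64(0.0010119799568648474))
(0.545, -0.41) 835 [ 0.52135772 -0.4427635 ] [ 0.57759898 -0.38760849] [ 0.54947835 -0.415186  ]
(0.407, -0.372) 813 [ 0.37903467 -0.40324372] [ 0.43628123 -0.3495505 ] [ 0.40765795 -0.37639711]
(0.376, -0.085) 472 [ 0.35087452 -0.1113204 ] [ 0.40437579 -0.06159774] [ 0.37762516 -0.08645907]
top (array([ 0.56881018, -0.014055  ,  0.03794599]), 10048, np.float64(0.0013040052569197602))
(0.545, -0.41) 360 [ 0.51594628 -0.44113628] [ 0.58747404 -0.36938382] [ 0.55171016 -0.40526005]
(0.407, -0.372) 376 [ 0.3633644  -0.40268778] [ 0.45205313 -0.338083  ] [ 0.40770876 -0.37038539]
(0.376, -0.085) 310 [ 0.34684068 -0.11791891] [ 0.41208019 -0.05732039] [ 0.37946043 -0.08761965]
```

```bash
python3 - <<'E'
from h import *
X=[0.5686,-0.0137,0.039]
for n in("side","top"):
    W=cloud(n,np.load(n+"0.npy")).reshape(-1,3);C=np.load(n+"0c.npy").reshape(-1,3).astype(int)
    L=tolocal(W,*X)*1000
    S=L[(abs(L[:,0]+45)<40)&(L[:,1]<-180)&(L[:,1]>-270)&(L[:,2]>40)&(L[:,2]<62)]
    print(n,"bracket",np.percentile(S,[1,5,50,95,99],axis=0).round(1).tolist())
    S1=S[abs(S[:,0]+45)<4]; print(" notch bottom pts y",np.percentile(S1[:,1],[0,5,25,50]) if len(S1) else 0)
    S=L[(abs(L[:,0]-65)<20)&(abs(L[:,1]+205)<20)&(L[:,2]>62)&(L[:,2]<95)]
    print(" pin",len(S),np.percentile(S,[2,50,98],axis=0).round(1).tolist())
    S=L[(abs(L[:,0]-65)<20)&(abs(L[:,1]+248)<20)&(L[:,2]>62)&(L[:,2]<105)]
    print(" tab",len(S),np.percentile(S,[2,50,98],axis=0).round(1).tolist())
    S=L[(abs(L[:,0]-87)<12)&(abs(L[:,1])<200)&(L[:,2]>120)&(L[:,2]<140)]
    print(" walltop",len(S),np.percentile(S,[2,50,98],axis=0).round(1).tolist())
    z0=L[(L[:,0]<-100)&(L[:,0]>-130)&(abs(L[:,1])<60)&(abs(L[:,2])<10)][:,2]; print(" counter z",np.median(z0))
E
```

```text
side bracket [[-68.3, -231.5, 40.6], [-68.0, -230.4, 41.9], [-44.7, -208.2, 54.9], [-24.5, -184.3, 57.8], [-22.0, -181.5, 59.0]]
 notch bottom pts y [-193.48284661 -192.7845674  -191.61414338 -190.35999292]
 pin 140 [[54.0, -217.0, 64.0], [61.1, -210.2, 83.0], [73.4, -197.0, 91.9]]
 tab 176 [[57.7, -261.8, 63.0], [60.6, -254.1, 85.0], [70.3, -237.3, 98.3]]
 walltop 781 [[78.5, -179.9, 120.6], [82.7, -36.9, 132.2], [93.7, 168.4, 135.4]]
 counter z 1.395669581456871
top bracket [[-68.5, -230.1, 41.0], [-67.8, -228.7, 43.6], [-44.9, -203.7, 54.2], [-24.6, -182.1, 58.8], [-22.4, -181.0, 60.3]]
 notch bottom pts y [-191.76254726 -191.68505892 -188.64394488 -185.78402174]
 pin 66 [[54.4, -214.8, 64.8], [62.5, -204.0, 86.4], [73.1, -196.0, 92.2]]
 tab 75 [[57.8, -260.9, 63.9], [61.8, -246.7, 90.6], [70.3, -236.1, 99.0]]
 walltop 860 [[79.2, -174.0, 121.1], [85.5, -1.5, 130.8], [94.5, 170.4, 136.3]]
 counter z -0.5597473347862536
```

```bash
cat >> h.py <<'E'
X=np.array([0.5686,-0.0137,0.039])
def st(p):
    c,s=np.cos(X[2]),np.sin(X[2]);p=np.asarray(p,float)/1000
    return np.array([X[0]+c*p[0]-s*p[1],X[1]+s*p[0]+c*p[1],p[2]])
def down(yaw,tilt=0,tyaw=0):
    """tool down, tool y at world angle yaw; tilt: approach axis leans so gripper is toward +dir tyaw"""
    y=np.array([np.cos(yaw),np.sin(yaw),0]);z=np.array([0,0,-1.]);x=np.cross(y,z)
    M=np.stack([x,y,z],1)
    ax=np.array([-np.sin(tyaw),np.cos(tyaw),0])
    return R.from_rotvec(ax*tilt)*R.from_matrix(M)
def go(p,Rt=None):
    s=sense();R0=R.from_quat(s["tool_rot"])
    d=R0.inv().apply(np.asarray(p)-s["tcp_pos"])/.1
    if Rt is None:v=np.zeros(3)
    else:
        v=(R0.inv()*Rt).as_rotvec()
        w=(R0.inv()*(Rt*R.from_rotvec([0,0,np.pi]))).as_rotvec()
        if np.linalg.norm(w)<np.linalg.norm(v): v=w
    print("at",s["tcp_pos"].round(4),"gap",round(s["finger_gap"],3),"F",s["force"].round(1),"t",round(s["t"],2),"q",s["q"].round(2))
    print("shift",d.round(3).tolist(),"turn",(v/2/np.pi).round(4).tolist(),"world d",(np.asarray(p)-s["tcp_pos"]).round(4))
E
python3 - <<'E'
from h import *
print(st([65,-205,0]))
go(st([65,-205,150]),down(X[2]))
E
```

```text
[ 0.64154355 -0.21600976  0.        ]
at [0.1463 0.607  0.2304] gap 1.002 F [-0.3 -0.2  0.4] t 0.1 q [ 1.16  0.53  1.43 -0.    1.18 -0.18]
shift [-6.745, -6.837, 0.815] turn [-0.0003, 0.0002, 0.2061] world d [ 0.4952 -0.823  -0.0804]
```

```bash
python3 -m inch '[[-0.1,[0,0,-0.8],[0,0,0]],[-0.1,[0,0,-0.8],[0,0,0]],[-0.1,[-1,-1,-0.8],[0,0,0.2061]],[-0.1,[-1,-1,-0.8],[0,0,0.2061]],[-0.1,[-1,-1,-0.8],[0,0,0.2061]],[-0.1,[-1,-1,-0.8],[0,0,0.2061]],[-0.1,[-1,-1,-0.8],[0,0,0.2061]],[-0.1,[-1,-1,-0.8],[0,0,0.2061]],[-0.1,[-1,-1,-0.8],[0,0,0.2061]],[-0.1,[-1,-1,-0.8],[0,0,0.2061]],[-0.1,[-1,-1,-0.8],[0,0,0.2061]]]' 30
python3 -c "
from h import *
go(st([65,-205,150]),down(X[2]))"
```

```text
t: 1.2
tcp_pos: [0.2201, 0.4865, 0.3108]
tool_rot: [0.695, 0.719, -0.001, 0.0]
force: [1.2, 0.3, -0.7]
finger_gap: 0.55
at [0.2201 0.4865 0.3108] gap 0.55 F [ 1.2  0.3 -0.7] t 1.2 q [ 0.94  0.32  1.56 -0.    1.27  0.9 ]
shift [-7.163, 3.973, 1.612] turn [-0.0001, 0.0001, -0.0008] world d [ 0.4214 -0.7025 -0.1608]
```

```bash
for i in 1 2 3; do :; done
python3 -m inch '[[-0.1,[-0.45,0.25,0],[0,0,0]],[-0.1,[-0.9,0.5,0],[0,0,0]],[-0.1,[-1,0.56,0],[0,0,0]]]' | head -2
python3 -m inch '[[-0.1,[-0.45,0.25,0],[0,0,0]],[-0.1,[-0.9,0.5,0],[0,0,0]],[-0.1,[-1,0.56,0],[0,0,0]]]' | head -2
python3 -m inch '[[-0.1,[-0.45,0.25,0],[0,0,0]],[-0.1,[-0.9,0.5,0],[0,0,0]],[-0.1,[-1,0.56,0],[0,0,0]]]' | head -2
python3 -m inch '[[-0.1,[-0.45,0.25,0],[0,0,0]],[-0.1,[-0.9,0.5,0],[0,0,0]],[-0.1,[-1,0.56,0],[0,0,0]]]' | head -2
python3 -m inch '[[-0.1,[-0.45,0.25,0],[0,0,0]],[-0.1,[-0.9,0.5,0],[0,0,0]],[-0.1,[-1,0.56,0],[0,0,0]]]' | head -2
python3 -m inch '[[-0.1,[-0.45,0.25,0],[0,0,0]],[-0.1,[-0.9,0.5,0],[0,0,0]],[-0.1,[-1,0.56,0],[0,0,0]],[-0.1,[-1,0.56,0],[0,0,0]]]' | head -2
python3 -c "
from h import *
go(st([65,-205,150]),down(X[2]))"
```

```text
t: 1.5
tcp_pos: [0.281, 0.3859, 0.3107]
t: 1.8
tcp_pos: [0.3415, 0.2882, 0.3111]
t: 2.1
tcp_pos: [0.402, 0.1903, 0.3112]
t: 2.4
tcp_pos: [0.4622, 0.0923, 0.3112]
t: 2.7
tcp_pos: [0.5219, -0.0053, 0.311]
t: 3.1
tcp_pos: [0.5799, -0.1005, 0.3104]
at [ 0.5799 -0.1005  0.3104] gap 0.548 F [0.6 0.1 0.3] t 3.1 q [-0.36  0.4   1.43  0.    1.32 -0.4 ]
shift [-1.179, 0.576, 1.602] turn [-0.0002, -0.0002, -0.0004] world d [ 0.0617 -0.1155 -0.1604]
```

```bash

python3 -m inch '[[-0.1,[-0.4,0.2,0.2],[0,0,0]],[-0.1,[-0.8,0.4,0.5],[0,0,0]],[-0.1,[-0.99,0.5,0.8],[0,0,0]],[-0.1,[-1,0.58,0.9],[0,0,0]],[-0.1,[-1,0.58,0.9],[0,0,0]]]' | head -2
python3 -c "
from h import *
go(st([65,-205,150]),down(X[2]))"
```

```text
t: 3.6
tcp_pos: [0.6401, -0.1944, 0.219]
at [ 0.6401 -0.1944  0.219 ] gap 0.551 F [-0.7  0.2  0.8] t 3.6 q [-0.46  0.6   1.32  0.    1.22 -0.5 ]
shift [-0.219, 0.009, 0.689] turn [-0.0008, -0.0007, 0.0002] world d [ 0.0014 -0.0216 -0.069 ]
```

```bash

python3 -m inch '[[-0.1,[-0.22,0.01,0],[0,0,0]],[-0.1,[-0.22,0.01,0.4],[0,0,0]],[-0.1,[-0.22,0.01,0.8],[0,0,0]],[-0.1,[-0.22,0.01,0.99],[0,0,0]],[-0.1,[-0.22,0.01,0.99],[0,0,0]],[-0.1,[-0.22,0.01,0.99],[0,0,0]]]' | head -2
python3 - <<'E'
from h import *
go(st([65,-205,64]),down(X[2]))
p,d=snapshot("side");cv2.imwrite("pics/a1.png",cv2.resize(p[200:340,300:460],None,fx=4,fy=4,interpolation=2))
q,d=snapshot("top");cv2.imwrite("pics/a2.png",cv2.resize(q[100:240,320:460],None,fx=4,fy=4,interpolation=2))
E
```

```text
t: 4.2
tcp_pos: [0.6442, -0.2193, 0.1245]
at [ 0.6442 -0.2193  0.1245] gap 0.549 F [ 0.1 -0.7 -0.5] t 4.2 q [-0.49  0.72  1.37 -0.    1.04 -0.53]
shift [0.034, -0.026, 0.604] turn [0.0004, 0.0002, 0.0001] world d [-0.0026  0.0033 -0.0605]
```

View pics/a1.png

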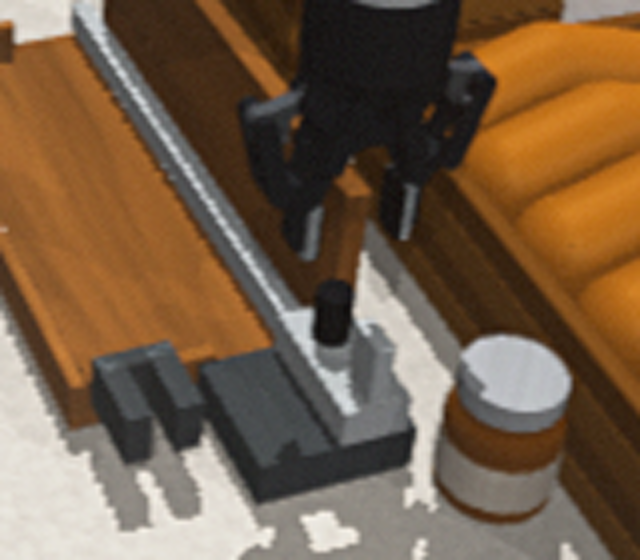

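```bash

python3 -m inch '[[-0.1,[0.034,-0.026,0.1],[0,0,0]],[-0.1,[0.034,-0.026,0.25],[0,0,0]],[-0.1,[0.034,-0.026,0.4],[0,0,0]],[-0.1,[0.034,-0.026,0.52],[0,0,0]],[-0.1,[0.034,-0.026,0.59],[0,0,0]],[-0.1,[0.034,-0.026,0.6],[0,0,0]],[-0.1,[0.034,-0.026,0.6],[0,0,0]],[-0.1,[0.034,-0.026,0.6],[0,0,0]]]' | head -2
python3 -c "
from h import *
go(st([65,-205,64]),down(X[2]))"
```

```text
t: 5.1
tcp_pos: [0.6409, -0.2162, 0.0628]
at [ 0.6409 -0.2162  0.0628] gap 0.551 F [-0.3  0.4 -0. ] t 5.1 q [-0.49  0.8   1.41 -0.    0.93 -0.53]
shift [0.001, 0.006, -0.012] turn [0.0002, 0.0001, -0.0] world d [0.0006 0.0002 0.0012]
```

Good. Close on the head.

```bash

python3 -m inch '[[0.3,[0,0,-0.01],[0,0,0]],[0.45,[0,0,-0.01],[0,0,0]],[0.6,[0,0,-0.01],[0,0,0]],[0.8,[0,0,-0.01],[0,0,0]],[1,[0,0,-0.01],[0,0,0]],[1,[0,0,-0.01],[0,0,0]],[1,[0,0,-0.01],[0,0,0]],[1,[0,0,-0.01],[0,0,0]]]' 30
```

```text
t: 5.9
tcp_pos: [0.6416, -0.2162, 0.0643]
tool_rot: [0.693, 0.721, 0.001, 0.001]
force: [2.2, 0.1, 5.3]
finger_gap: 0.242
```

```bash

python3 -m inch '[[1,[0,0,-0.05],[0,0,0]],[1,[0,0,-0.1],[0,0,0]],[1,[0,0,-0.15],[0,0,0]],[1,[0,0,-0.2],[0,0,0]],[1,[0,0,-0.25],[0,0,0]],[1,[0,0,-0.3],[0,0,0]],[1,[0,0,-0.35],[0,0,0]],[1,[0,0,-0.4],[0,0,0]],[1,[0,0,-0.45],[0,0,0]],[1,[0,0,-0.5],[0,0,0]],[1,[0,0,-0.55],[0,0,0]],[1,[0,0,-0.6],[0,0,0]],[1,[0,0,-0.62],[0,0,0]],[1,[0,0,-0.62],[0,0,0]]]' 40
python3 - <<'E'
from h import *
p,d=snapshot("side");cv2.imwrite("pics/a3.png",cv2.resize(p[200:340,300:460],None,fx=4,fy=4,interpolation=2))
go(st([-45,-205,126]),down(X[2]))
E
```

```text
t: 7.3
tcp_pos: [0.6407, -0.216, 0.1258]
tool_rot: [0.693, 0.721, 0.0, 0.0]
force: [0.4, -0.0, -0.3]
finger_gap: 0.243
at [ 0.6405 -0.2159  0.1254] gap 0.244 F [ 0.6  0.  -0.4] t 7.35 q [-0.49  0.72  1.38 -0.    1.04 -0.53]
shift [-0.002, -1.089, -0.006] turn [0.0, 0.0, 0.0] world d [-0.1088 -0.0044  0.0006]
```

View pics/a3.png

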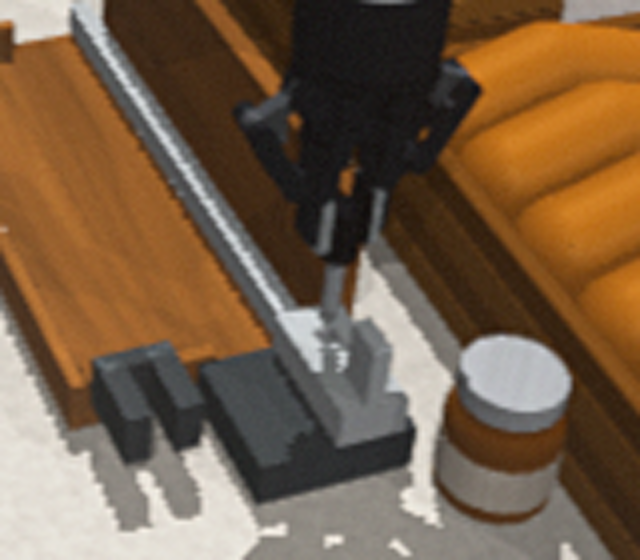

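```bash

python3 -m inch '[[1,[0,-0.2,0],[0,0,0]],[1,[0,-0.4,0],[0,0,0]],[1,[0,-0.6,0],[0,0,0]],[1,[0,-0.8,0],[0,0,0]],[1,[0,-0.95,0],[0,0,0]],[1,[0,-1,0],[0,0,0]],[1,[0,-1,0],[0,0,0]],[1,[0,-1,0],[0,0,0]]]' |head -2
python3 -c "
from h import *
go(st([-45,-205,126]),down(X[2]))"
```

```text
t: 8.15
tcp_pos: [0.5415, -0.2201, 0.1254]
at [ 0.5415 -0.2201  0.1254] gap 0.24 F [ 0.7  0.2 -0.3] t 8.15 q [-0.58  0.61  1.63  0.    0.9  -0.62]
shift [0.002, -0.099, -0.006] turn [0.0002, 0.0001, -0.0] world d [-0.0099 -0.0002  0.0006]
```

```bash

python3 -m inch '[[1,[0,-0.1,0],[0,0,0]],[1,[0,-0.1,0],[0,0,0]],[1,[0,-0.1,0],[0,0,0]],[1,[0,-0.1,0.05],[0,0,0]],[1,[0,-0.1,0.1],[0,0,0]],[1,[0,-0.1,0.12],[0,0,0]],[1,[0,-0.1,0.12],[0,0,0]],[1,[0,-0.1,0.12],[0,0,0]]]' |head -2
python3 - <<'E'
from h import *
go(st([-45,-205,126]),down(X[2]))
p,d=snapshot("side");cv2.imwrite("pics/a4.png",cv2.resize(p[220:330,280:400],None,fx=5,fy=5,interpolation=2))
p,d=snapshot("top");cv2.imwrite("pics/a5.png",cv2.resize(p[130:240,330:430],None,fx=5,fy=5,interpolation=2))
E
```

```text
t: 8.95
tcp_pos: [0.5306, -0.2202, 0.1131]
at [ 0.5306 -0.2202  0.1131] gap 0.245 F [ 0.3 -0.6 -0.3] t 8.95 q [-0.59  0.62  1.66  0.    0.86 -0.63]
shift [-0.002, 0.01, -0.129] turn [-0.0, -0.0, 0.0] world d [ 0.0011 -0.0001  0.0129]
```

View pics/a4.png

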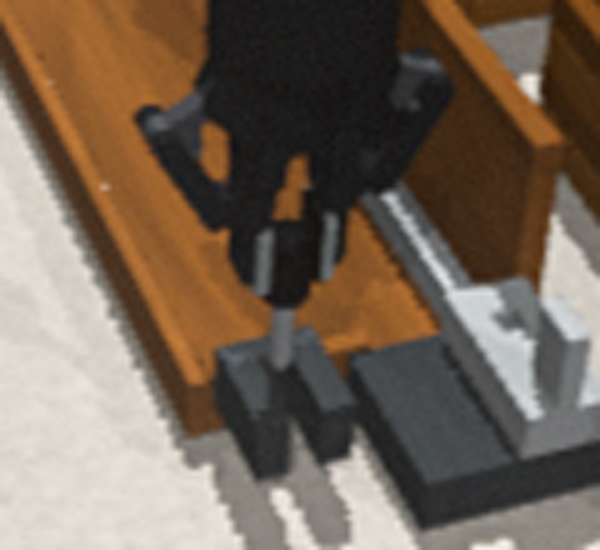

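```bash

python3 -m inch '[[1,[0,0.005,0.04],[0,0,0]],[1,[0,0.005,0.08],[0,0,0]],[1,[0,0.005,0.12],[0,0,0]],[1,[0,0.005,0.16],[0,0,0]],[1,[0,0.005,0.2],[0,0,0]],[1,[0,0.005,0.2],[0,0,0]]]' 
python3 -m inch '[[1,[0,0,0.05],[0,0,0]],[1,[0,0,0.1],[0,0,0]],[1,[0,0,0.15],[0,0,0]],[1,[0,0,0.2],[0,0,0]],[1,[0,0,0.24],[0,0,0]],[1,[0,0,0.26],[0,0,0]],[1,[0,0,0.26],[0,0,0]]]' 

```

```text
t: 9.65
tcp_pos: [0.5312, -0.2201, 0.0927]
tool_rot: [0.693, 0.721, 0.0, -0.0]
force: [1.8, 0.5, -0.3]
finger_gap: 0.242
t: 10.35
tcp_pos: [0.5313, -0.2202, 0.0669]
tool_rot: [0.693, 0.721, 0.0, 0.0]
force: [2.8, 0.3, -1.3]
finger_gap: 0.24
```

```bash

python3 -m inch '[[1,[0,0,0.01],[0,0,0]],[1,[0,0,0.02],[0,0,0]],[1,[0,0,0.025],[0,0,0]],[1,[0,0,0.025],[0,0,0]],[1,[0,0,0.025],[0,0,0]]]' 
python3 -m inch '[[1,[0,0,0.01],[0,0,0]],[1,[0,0,0.01],[0,0,0]]]' 
```

```text
t: 10.85
tcp_pos: [0.5313, -0.2203, 0.065]
tool_rot: [0.693, 0.721, 0.0, 0.0]
force: [1.7, -0.0, 1.0]
finger_gap: 0.24
t: 11.05
tcp_pos: [0.5314, -0.2203, 0.0644]
tool_rot: [0.693, 0.721, 0.0, 0.0]
force: [1.4, 0.7, 5.0]
finger_gap: 0.243
```

Seated (5 N up). Release gently and retract.

```bash

python3 -m inch '[[0.45,[0,0,0],[0,0,0]],[0.3,[0,0,0],[0,0,0]],[0.1,[0,0,0],[0,0,0]],[-0.1,[0,0,0],[0,0,0]],[-0.1,[0,0,0],[0,0,0]],[-0.1,[0,0,-0.2],[0,0,0]],[-0.1,[0,0,-0.5],[0,0,0]],[-0.1,[0,0,-0.8],[0,0,0]],[-0.1,[0,0,-0.8],[0,0,0]],[-0.1,[-0.4,0.4,-0.8],[0,0,0]],[-0.1,[-0.43,0.8,-0.8],[0,0,0]],[-0.1,[-0.43,1,-0.8],[0,0,0]],[-0.1,[-0.43,1,-0.8],[0,0,0]]]' 
python3 - <<'E'
from h import *
go(st([65,-248,70]),down(X[2]))
p,d=snapshot("side");cv2.imwrite("pics/b1.png",cv2.resize(p[200:340,280:440],None,fx=4,fy=4,interpolation=2))
E
```

```text
t: 12.35
tcp_pos: [0.6348, -0.2593, 0.1426]
tool_rot: [0.693, 0.721, 0.0, 0.001]
force: [-0.1, 0.5, -0.2]
finger_gap: 0.55
at [ 0.6348 -0.2593  0.1426] gap 0.55 F [-0.1  0.5 -0.2] t 12.35 q [-0.55  0.71  1.34  0.    1.09 -0.59]
shift [0.0, 0.083, 0.726] turn [0.0002, 0.0001, 0.0002] world d [ 0.0084  0.0004 -0.0726]
```

View pics/b1.png

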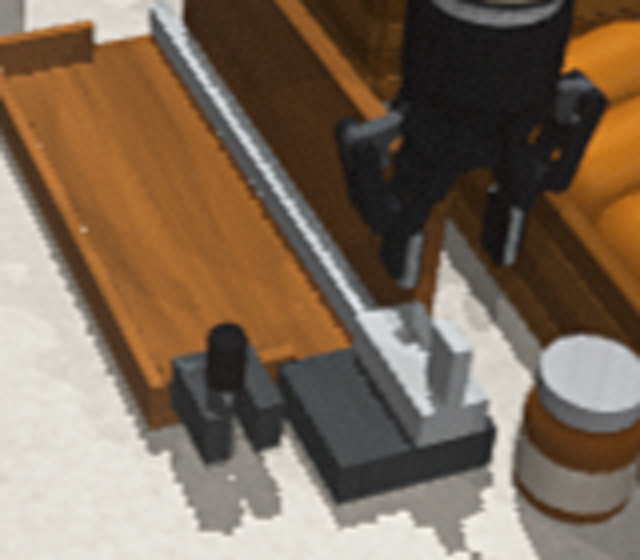

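```bash
python3 - <<'E'
from h import *
for n in("side","top"):
    W=cloud(n,np.load(n+"0.npy")).reshape(-1,3);L=tolocal(W,*X)*1000
    for nm,g in (("jar",(100,-300)),):
        S=L[(np.hypot(L[:,0]-g[0],L[:,1]-g[1])<55)&(abs(L[:,2]-85)<6)]
        print(n,len(S),S.min(0),S.max(0))
E
```

```text
side 475 [  62.07480082 -316.1586448    79.09809732] [ 152.58666406 -259.18762725   90.84583123]
top 291 [  68.99807059 -315.13632067   79.0973095 ] [ 153.36114508 -258.94504478   90.2894247 ]
```

```bash

python3 -m inch '[[0.4,[0,0.083,0],[0,0,0]],[0.4,[0,0.083,0],[0,0,0]],[0.4,[0,0.083,0.1],[0,0,0]],[0.4,[0,0.083,0.2],[0,0,0]],[0.4,[0,0.083,0.25],[0,0,0]],[0.4,[0,0.083,0.25],[0,0,0]]]' 
python3 -c "
from h import *
go(st([65,-248,70]),down(X[2]))"
```

```text
t: 13.0
tcp_pos: [0.6397, -0.2584, 0.1171]
tool_rot: [0.693, 0.721, -0.0, -0.002]
force: [-0.4, 0.3, 0.3]
finger_gap: 0.298
at [ 0.6397 -0.2584  0.1171] gap 0.298 F [-0.4  0.3  0.3] t 13.0 q [-0.55  0.74  1.35 -0.    1.06 -0.58]
shift [-0.008, 0.036, 0.471] turn [-0.0005, -0.0003, -0.0] world d [ 0.0035 -0.0006 -0.0471]
```

```bash

python3 -m inch '[[0.4,[0,0.036,0],[0,0,0]],[0.4,[0,0.036,0],[0,0,0]],[0.4,[0,0.036,0],[0,0,0]]]' 
python3 -c "
from h import *
go(st([65,-248,70]),down(X[2]))"
```

```text
t: 13.3
tcp_pos: [0.645, -0.2589, 0.1193]
tool_rot: [0.693, 0.721, 0.0, 0.001]
force: [0.5, -0.9, 0.5]
finger_gap: 0.3
at [ 0.645  -0.2589  0.1193] gap 0.3 F [ 0.5 -0.9  0.5] t 13.3 q [-0.54  0.75  1.33 -0.    1.06 -0.58]
shift [0.0, -0.018, 0.493] turn [0.0001, 0.0001, 0.0] world d [-0.0018 -0.0001 -0.0493]
```

```bash

python3 -m inch '[[0.4,[0,-0.018,0],[0,0,0]],[0.4,[0,-0.018,0],[0,0,0]],[0.4,[0,-0.018,0],[0,0,0]],[0.4,[0,-0.018,0.1],[0,0,0]],[0.4,[0,-0.018,0.15],[0,0,0]],[0.4,[0,-0.018,0.15],[0,0,0]],[0.4,[0,-0.018,0.15],[0,0,0]]]' 
python3 - <<'E'
from h import *
go(st([65,-248,70]),down(X[2]))
p,d=snapshot("side");cv2.imwrite("pics/b2.png",cv2.resize(p[200:340,280:440],None,fx=4,fy=4,interpolation=2))
E
```

```text
t: 14.0
tcp_pos: [0.6425, -0.2587, 0.1032]
tool_rot: [0.693, 0.721, -0.0, -0.0]
force: [0.2, -0.1, 0.2]
finger_gap: 0.297
at [ 0.6425 -0.2587  0.1032] gap 0.297 F [ 0.2 -0.1  0.2] t 14.0 q [-0.54  0.76  1.35 -0.    1.03 -0.58]
shift [-0.003, 0.007, 0.332] turn [-0.0001, -0.0001, 0.0] world d [ 0.0007 -0.0003 -0.0332]
```

View pics/b2.png

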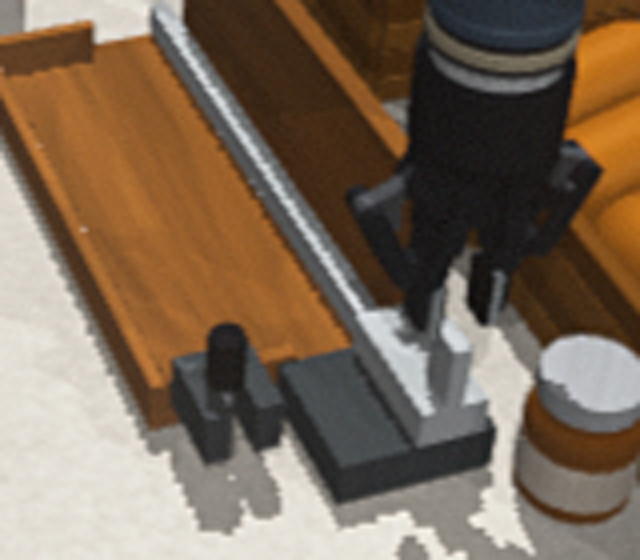

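Tab lies between the fingers. Descend and pinch.

```bash

python3 -m inch '[[0.4,[0,0.005,0.05],[0,0,0]],[0.4,[0,0.005,0.12],[0,0,0]],[0.4,[0,0.005,0.2],[0,0,0]],[0.4,[0,0.005,0.27],[0,0,0]],[0.4,[0,0.005,0.31],[0,0,0]],[0.4,[0,0.005,0.31],[0,0,0]],[0.4,[0,0.005,0.31],[0,0,0]],[0.6,[0,0.005,0.31],[0,0,0]],[0.8,[0,0.005,0.31],[0,0,0]],[1,[0,0.005,0.31],[0,0,0]],[1,[0,0.005,0.31],[0,0,0]],[1,[0,0.005,0.31],[0,0,0]],[1,[0,0.005,0.31],[0,0,0]]]' 40
python3 -c "
from h import *
go(st([23,-248,72]),down(X[2]))"
```

```text
t: 15.35
tcp_pos: [0.6436, -0.259, 0.0734]
tool_rot: [0.693, 0.721, 0.0, 0.0]
force: [-0.5, -0.6, 3.6]
finger_gap: 0.131
at [ 0.6436 -0.259   0.0734] gap 0.131 F [-0.5 -0.6  3.6] t 15.35 q [-0.54  0.8   1.36 -0.    0.98 -0.58]
shift [0.0, -0.424, 0.013] turn [0.0001, 0.0001, 0.0] world d [-0.0423 -0.0016 -0.0014]
```

```bash

python3 -m inch '[[1,[0,-0.03,0],[0,0,0]],[1,[0,-0.07,0],[0,0,0]],[1,[0,-0.11,0],[0,0,0]],[1,[0,-0.15,0],[0,0,0]],[1,[0,-0.19,0],[0,0,0]],[1,[0,-0.23,0],[0,0,0]],[1,[0,-0.27,0],[0,0,0]],[1,[0,-0.31,0],[0,0,0]],[1,[0,-0.35,0],[0,0,0]],[1,[0,-0.38,0],[0,0,0]],[1,[0,-0.4,0],[0,0,0]],[1,[0,-0.42,0],[0,0,0]],[1,[0,-0.42,0],[0,0,0]]]' 50 
python3 -m inch '[[1,[0,-0.01,0],[0,0,0]],[1,[0,-0.02,0],[0,0,0]],[1,[0,-0.02,0],[0,0,0]],[1,[0,-0.02,0],[0,0,0]]]' 
```

```text
t: 16.65
tcp_pos: [0.6032, -0.2606, 0.0734]
tool_rot: [0.693, 0.721, 0.001, 0.002]
force: [8.4, 1.2, 2.1]
finger_gap: 0.128
t: 17.05
tcp_pos: [0.6032, -0.2606, 0.0734]
tool_rot: [0.693, 0.72, 0.002, 0.004]
force: [12.3, 2.4, 0.8]
finger_gap: 0.131
```

```bash

python3 -m inch '[[1,[0,-0.02,0],[0,0,0]],[1,[0,-0.04,0],[0,0,0]],[1,[0,-0.04,0],[0,0,0]],[1,[0,-0.04,0],[0,0,0]]]' 
python3 - <<'E'
from h import *
p,d=snapshot("side");cv2.imwrite("pics/b3.png",cv2.resize(p[200:340,280:440],None,fx=4,fy=4,interpolation=2))
L=tolocal(cloud("side",d).reshape(-1,3),*X)*1000
S=L[(abs(L[:,1])<150)&(L[:,2]>29)&(L[:,2]<40)&(L[:,0]>0)&(L[:,0]<75)]
print(np.percentile(S[:,0],[1,5,25,50,75,95,99]))
p,d=snapshot("top")
L=tolocal(cloud("top",d).reshape(-1,3),*X)*1000
S=L[(abs(L[:,1])<150)&(L[:,2]>29)&(L[:,2]<40)&(L[:,0]>0)&(L[:,0]<75)]
print(np.percentile(S[:,0],[1,5,25,50,75,95,99]))
E
```

```text
t: 17.45
tcp_pos: [0.6032, -0.2607, 0.0735]
tool_rot: [0.694, 0.72, 0.005, 0.007]
force: [21.5, 5.4, -3.9]
finger_gap: 0.13
[14.38556896 14.93687357 16.57093978 20.19879777 24.20856723 28.15652625
 29.11355236]
[15.24716496 15.82653215 18.33828112 22.29509465 26.22475648 28.98944505
 29.33356941]
```

View pics/b3.png

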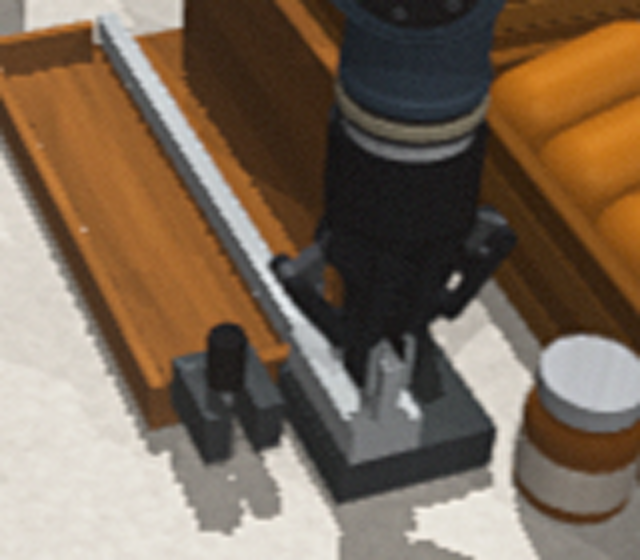

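```bash

python3 -m inch '[[1,[0,0.03,0],[0,0,0]],[1,[0,0.06,0],[0,0,0]],[1,[0,0.06,0],[0,0,0]],[0.6,[0,0.06,0],[0,0,0]],[0.4,[0,0.06,0],[0,0,0]],[0.4,[0,0.06,0],[0,0,0]],[0.4,[0,0.06,-0.3],[0,0,0]],[0.4,[0,0.06,-0.7],[0,0,0]],[0,[0,0.06,-1],[0,0,0]],[0,[0,0.06,-1],[0,0,0]],[0,[0,0.06,-1],[0,0,0]],[0,[0,0.06,-1],[0,0,0]]]' 
python3 - <<'E'
from h import *
p,d=snapshot("side");cv2.imwrite("pics/b4.png",p)
b=stand_boxes(0.042)
X2=[]
for n in("side","top"):
    _,d=snapshot(n);W=cloud(n,d).reshape(-1,3);W=W[~np.isnan(W[:,0])]
    W=W[(np.abs(W[:,0]-.57)<.16)&(W[:,1]>-.2)&(W[:,1]<.2)&(W[:,2]<.14)]
    print(n,fit(W,b,X))
    L=tolocal(W,*X)*1000
    S=L[(abs(L[:,1])<150)&(L[:,2]>29)&(L[:,2]<40)&(L[:,0]>0)&(L[:,0]<75)]
    print(np.percentile(S[:,0],[1,5,25,50,75,95,99]))
E
```

```text
t: 18.75
tcp_pos: [0.5997, -0.2598, 0.1711]
tool_rot: [0.693, 0.721, -0.001, -0.002]
force: [-0.6, -0.3, -1.0]
finger_gap: 0.503
side (array([ 0.56829703, -0.01361208,  0.0404934 ]), 7399, np.float64(0.0009986656062672787))
[14.45671615 15.17684849 16.68715016 20.49404261 25.09623178 28.30064648
 29.44219385]
top (array([ 0.56878714, -0.01538579,  0.03823714]), 2863, np.float64(0.0011567098616052998))
[15.37448594 15.85262888 18.71392051 22.55983577 26.3161321  29.58661441
 30.51714245]
```

View pics/b4.png

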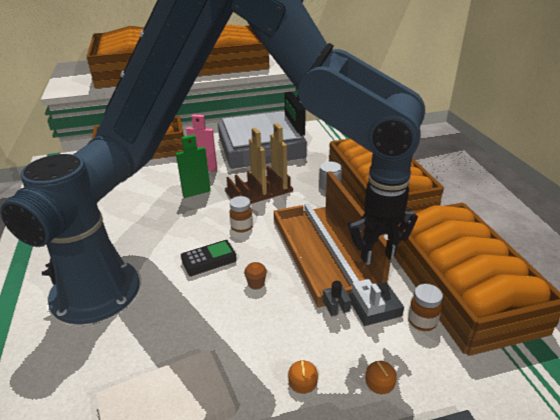

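```bash
python3 - <<'E'
from h import *
rb=[(-95,95,-55,55,0,12)]
for n in("side","top"):
    W=cloud(n,np.load(n+"0.npy")).reshape(-1,3);W=W[~np.isnan(W[:,0])]
    W=W[(abs(W[:,0]-.48)<.14)&(abs(W[:,1]-.30)<.12)]
    T=W[W[:,2]>.06]
    print(n,len(T))
    bb=[(-7,7,-45,45,52,167),(-7,7,-20,20,167,213)]
    for g in [(.54,.31),(.47,.3)]:
        best=min((fit(T,bb,[g[0]+dx,g[1]+dy,.25],zmin=.06,tol=.015) for dx in (0,.01,-.01) for dy in (0,.015,-.015)),key=lambda r:-r[1]+r[2]*1e4)
        x=best[0];print(np.round(x,4),best[1:])
        L=tolocal(T,*x)*1000
        for lo,hi in ((60,90),(90,130),(130,165),(170,200),(205,225)):
            S=L[(abs(L[:,0])<14)&(abs(L[:,1])<50)&(L[:,2]>lo)&(L[:,2]<hi)]
            if len(S)>5:print("  z",lo,len(S),np.percentile(S[:,0],[2,50,98]).round(1),np.percentile(S[:,1],[2,98]).round(1),np.percentile(S[:,2],98).round(1))
E
```

```text
side 1357
[0.5445 0.3374 0.2221] (685, np.float64(0.001004770235214566))
  z 60 131 [-8.9 -6.4  4.8] [-47.4  39.6] 89.4
  z 90 197 [-9.3 -6.7  6.1] [-46.8  39.3] 129.5
  z 130 166 [-9.1 -6.3  6.4] [-48.2  39.6] 164.6
  z 170 79 [-8.9 -5.8  3.1] [-23.4  17.6] 199.4
  z 205 51 [-7.5 -4.4  6.5] [-21.2  17.3] 216.3
[0.4747 0.3254 0.2251] (661, np.float64(0.0008850616327513855))
  z 60 127 [-9.  -6.6  5.4] [-47.1  38.1] 89.8
  z 90 173 [-8.9 -6.6  3.8] [-48.4  40.5] 128.3
  z 130 163 [-8.9 -6.5  6.4] [-47.3  38.2] 164.2
  z 170 92 [-8.8 -5.9  7.2] [-26.3  22.8] 199.3
  z 205 51 [-8.2 -3.7  5.7] [-23.3  13.3] 217.0
top 1255
[0.5455 0.3366 0.2247] (654, np.float64(0.0005616407115503247))
  z 60 102 [-8.4 -6.9 -0.8] [-45.   40.7] 89.4
  z 90 145 [-8.3 -7.  -1.4] [-45.2  41.1] 129.5
  z 130 156 [-8.1 -6.8  4.4] [-45.   41.3] 164.8
  z 170 63 [-8.3 -6.4  3.2] [-32.8  21.1] 199.1
  z 205 94 [-7.3 -1.5  6.4] [-19.7  18.1] 217.0
[0.476  0.3241 0.2228] (582, np.float64(0.0005074887958024625))
  z 60 83 [-8.2 -7.  -1.2] [-45.2  39.4] 89.4
  z 90 122 [-8.  -7.   1.4] [-45.1  41.9] 129.1
  z 130 142 [-8.  -6.7  6. ] [-45.3  41.4] 164.8
  z 170 57 [-8.  -6.7  4.3] [-20.9  35. ] 198.1
  z 205 100 [-7.3 -1.5  6. ] [-20.   18.2] 217.3
```

```bash

python3 -m inch '[[0,[0,0,-0.4],[0,0,0]],[0,[0,0,-0.9],[0,0,0]],[0,[0.4,0,-1],[0,0,0]],[0,[0.9,0,-1],[0,0,0]],[0,[1,0,-1],[0,0,0]]]' | head -2
python3 -m inch '[[0,[0.45,-0.03,0],[0,0,0]],[0,[0.95,-0.06,0],[0,0,0]],[0,[1,-0.06,0],[0,0,0]]]' | head -2
python3 -m inch '[[0,[0.45,-0.03,0],[0,0,0]],[0,[0.95,-0.06,0],[0,0,0]],[0,[1,-0.06,0],[0,0,0]]]' | head -2
python3 -m inch '[[0,[0.45,-0.03,0],[0,0,0]],[0,[0.95,-0.06,0],[0,0,0]],[0,[1,-0.06,0],[0,0,0]]]' | head -2
python3 -m inch '[[0,[0.45,-0.03,0],[0,0,0]],[0,[0.95,-0.06,0],[0,0,-0.015]],[0,[1,-0.06,0],[0,0,-0.0293]],[0,[1,-0.06,0],[0,0,-0.0293]],[0,[1,-0.06,0],[0,0,-0.0293]]]' | head -2
python3 -c "
from h import *
go([.545,.336,.25],down(.223))"
```

```text
t: 19.4
tcp_pos: [0.5962, -0.1556, 0.2726]
t: 19.7
tcp_pos: [0.5855, -0.0557, 0.2717]
t: 20.0
tcp_pos: [0.5761, 0.0431, 0.2718]
t: 20.3
tcp_pos: [0.5668, 0.1422, 0.272]
t: 20.8
tcp_pos: [0.5583, 0.2368, 0.2722]
at [0.5583 0.2368 0.2722] gap 0.496 F [ 0.7  0.1 -0.3] t 20.8 q [ 0.22  0.46  1.43 -0.    1.25 -0.  ]
shift [0.997, 0.087, 0.221] turn [-0.0002, 0.0002, -0.0004] world d [-0.0133  0.0992 -0.0222]
```

```bash

python3 -m inch '[[0,[0.4,0.04,0],[0,0,0]],[0,[0.8,0.08,0],[0,0,0]],[0,[0.99,0.087,0.1],[0,0,0]],[0,[0.99,0.087,0.22],[0,0,0]],[0,[0.99,0.087,0.22],[0,0,0]],[0,[0.99,0.087,0.22],[0,0,0]],[0,[0.99,0.087,0.22],[0,0,0]]]' | head -2
python3 - <<'E'
from h import *
go([.545,.336,.178],down(.223))
p,d=snapshot("side");cv2.imwrite("pics/d1.png",cv2.resize(p[60:220,180:340],None,fx=3.5,fy=3.5,interpolation=2))
E
```

```text
t: 21.5
tcp_pos: [0.5451, 0.3352, 0.251]
at [0.5451 0.3352 0.251 ] gap 0.497 F [0.3 0.  0.9] t 21.5 q [ 0.38  0.53  1.37 -0.    1.24  0.16]
shift [0.008, 0.001, 0.73] turn [0.0, 0.0001, -0.0003] world d [-0.0001  0.0008 -0.073 ]
```

View pics/d1.png

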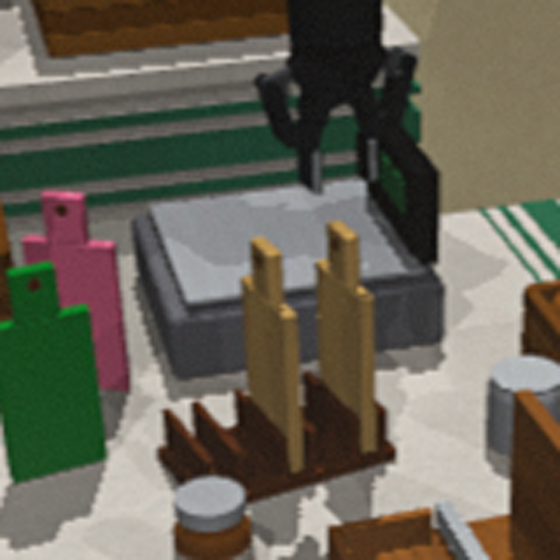

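Good alignment. Descend, grip, note height.

```bash

python3 -m inch '[[0,[0,0,0.2],[0,0,0]],[0,[0,0,0.4],[0,0,0]],[0,[0,0,0.6],[0,0,0]],[0,[0,0,0.71],[0,0,0]],[0,[0,0,0.73],[0,0,0]],[0,[0,0,0.73],[0,0,0]],[0,[0,0,0.73],[0,0,0]],[0.4,[0,0,0.73],[0,0,0]],[0.6,[0,0,0.73],[0,0,0]],[0.8,[0,0,0.73],[0,0,0]],[1,[0,0,0.73],[0,0,0]],[1,[0,0,0.73],[0,0,0]],[1,[0,0,0.73],[0,0,0]],[1,[0,0,0.73],[0,0,0]],[1,[0,0,0.73],[0,0,0]]]' 50
```

```text
t: 23.05
tcp_pos: [0.5451, 0.337, 0.1787]
tool_rot: [0.624, 0.781, 0.001, 0.0]
force: [1.9, 0.0, 5.3]
finger_gap: 0.158
```

```bash

python3 -m inch '[[1,[0,0,-0.05],[0,0,0]],[1,[0,0,-0.15],[0,0,0]],[1,[0,0,-0.25],[0,0,0]],[1,[0,0,-0.4],[0,0,0]],[1,[0,0,-0.6],[0,0,0]],[1,[0,0,-0.8],[0,0,0]],[1,[0,0,-0.95],[0,0,0]],[1,[0,0,-1],[0,0,0]],[1,[0,0,-1],[0,0,0]],[1,[0,0,-1],[0,0,0]]]' 
```

```text
t: 24.05
tcp_pos: [0.5436, 0.3365, 0.2771]
tool_rot: [0.624, 0.781, -0.001, -0.001]
force: [-0.1, -0.6, -2.2]
finger_gap: 0.155
```

```bash
cat >> h.py <<'E'
def bpose(th,xF,zC,y,L=166.7):
    t=np.radians(th);a=np.array([np.sin(t),0,np.cos(t)]);tt=np.array([np.cos(t),0,-np.sin(t)])
    C=np.array([xF,y,0])+14*tt; C[2]=zC
    B=C-7*tt
    return st(B+L*a),down(X[2],t,X[2])
E
python3 - <<'E'
from h import *
go(*bpose(0,45,110,52))
go(*bpose(13,34,70,52))
E
```

```text
at [0.5436 0.3365 0.2771] gap 0.155 F [-0.1 -0.6 -2.2] t 24.05 q [0.38 0.5  1.34 0.   1.3  0.16]
shift [-3.054, 0.075, 0.004] turn [-0.0003, 0.0001, 0.0293] world d [ 0.0749 -0.2962 -0.0004]
at [0.5436 0.3365 0.2771] gap 0.155 F [-0.1 -0.6 -2.2] t 24.05 q [0.38 0.5  1.34 0.   1.3  0.16]
shift [-3.102, 0.335, 0.431] turn [0.0357, 0.0034, 0.0292] world d [ 0.1012 -0.2952 -0.0431]
```

```bash

python3 -m inch '[[1,[-0.1,0,0],[0,0,0]],[1,[-0.3,0,0],[0,0,0.01]],[1,[-0.5,0,0],[0,0,0.02]],[1,[-0.7,0,0],[0,0,0.0293]],[1,[-0.9,0.01,0],[0,0,0.0293]],[1,[-1,0.02,0],[0,0,0.0293]],[1,[-1,0.02,0],[0,0,0.0293]]]' | head -2
python3 -c "
from h import *
go(*bpose(0,45,110,52))"
```

```text
t: 24.75
tcp_pos: [0.5688, 0.238, 0.2772]
at [0.5688 0.238  0.2772] gap 0.158 F [-0.6  1.  -1.5] t 24.75 q [ 0.22  0.47  1.4  -0.    1.27  0.18]
shift [-1.994, 0.425, 0.005] turn [-0.0002, 0.0001, -0.0004] world d [ 0.0498 -0.1977 -0.0005]
```

```bash

python3 -m inch '[[1,[-0.1,0,0],[0,0,0]],[1,[-0.3,0.05,0],[0,0,0]],[1,[-0.5,0.1,0],[0,0,0]],[1,[-0.75,0.15,0],[0,0,0]],[1,[-1,0.22,0],[0,0,0]]]' | head -2
python3 -m inch '[[1,[-0.25,0.05,0],[0,0,0]],[1,[-0.5,0.1,0],[0,0,0]],[1,[-0.7,0.15,0],[0,0,0]],[1,[-0.9,0.19,0],[0,0,0]],[1,[-0.99,0.21,0],[0,0,0]],[1,[-0.99,0.21,0],[0,0,0]],[1,[-0.99,0.21,0],[0,0,0]]]' | head -2
python3 -c "
from h import *
go(*bpose(13,34,60,52))"
```

```text
t: 25.25
tcp_pos: [0.5939, 0.1404, 0.2777]
t: 25.95
tcp_pos: [0.6188, 0.0433, 0.2777]
at [0.6188 0.0433 0.2777] gap 0.153 F [-0.8 -0.3 -1.3] t 25.95 q [-0.11  0.47  1.39  0.    1.28 -0.15]
shift [-0.031, 0.26, 0.537] turn [0.036, -0.0001, 0.0001] world d [ 0.026  -0.002  -0.0537]
```

```bash

python3 -m inch '[[1,[-0.01,0.06,0],[0.009,0,0]],[1,[-0.02,0.13,0],[0.018,0,0]],[1,[-0.03,0.2,0],[0.027,0,0]],[1,[-0.03,0.26,0.05],[0.036,0,0]],[1,[-0.03,0.26,0.2],[0.036,0,0]],[1,[-0.03,0.26,0.35],[0.036,0,0]],[1,[-0.03,0.26,0.48],[0.036,0,0]],[1,[-0.03,0.26,0.53],[0.036,0,0]],[1,[-0.03,0.26,0.53],[0.036,0,0]],[1,[-0.03,0.26,0.53],[0.036,0,0]],[1,[-0.03,0.26,0.53],[0.036,0,0]]]' 
python3 - <<'E'
from h import *
go(*bpose(13,34,16,52))
p,d=snapshot("side");cv2.imwrite("pics/d2.png",cv2.resize(p[120:300,260:440],None,fx=3.3,fy=3.3,interpolation=2))
E
```

```text
t: 27.05
tcp_pos: [0.6457, 0.0404, 0.2258]
tool_rot: [0.689, 0.716, -0.081, -0.077]
force: [-0.9, -0.3, -1.6]
finger_gap: 0.161
at [0.6457 0.0404 0.2258] gap 0.161 F [-0.9 -0.3 -1.6] t 27.05 q [-0.1   0.66  1.2  -0.03  1.5  -0.13]
shift [0.01, 0.094, 0.448] turn [0.0004, 0.0, -0.0] world d [-0.0009  0.0009 -0.0458]
```

View pics/d2.png

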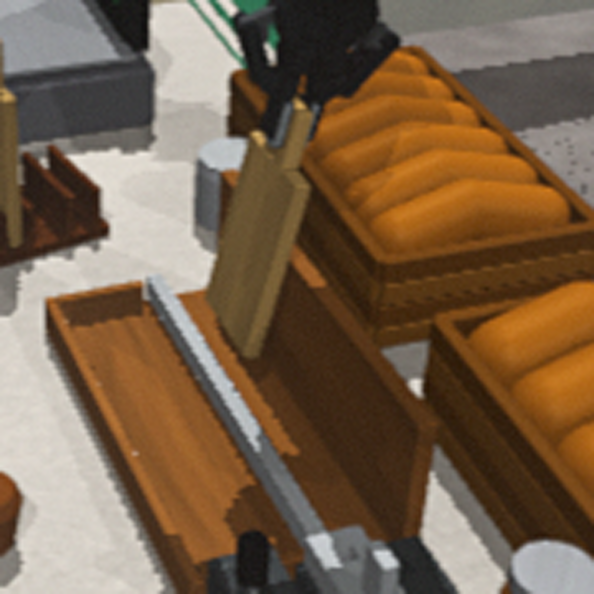

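```bash

python3 -m inch '[[1,[0,0.02,0.1],[0,0,0]],[1,[0,0.04,0.2],[0,0,0]],[1,[0,0.065,0.3],[0,0,0]],[1,[0,0.085,0.4],[0,0,0]],[1,[0,0.094,0.445],[0,0,0]],[1,[0,0.094,0.445],[0,0,0]],[1,[0,0.094,0.445],[0,0,0]],[1,[0,0.094,0.445],[0,0,0]]]' 
python3 - <<'E'
from h import *
go(*bpose(13,34,12,52))
E
```

```text
t: 27.9
tcp_pos: [0.6449, 0.0404, 0.1799]
tool_rot: [0.689, 0.716, -0.081, -0.078]
force: [-0.8, -0.3, -0.3]
finger_gap: 0.158
at [0.6449 0.0404 0.1799] gap 0.158 F [-0.8 -0.3 -0.3] t 27.9 q [-0.1   0.71  1.24 -0.03  1.41 -0.13]
shift [0.009, 0.008, 0.038] turn [0.0003, 0.0, -0.0] world d [-0.0001  0.0009 -0.0039]
```

```bash

python3 -m inch '[[1,[0,0.002,0.02],[0,0,0]],[1,[0,0.008,0.035],[0,0,0]],[1,[0,0.008,0.035],[0,0,0]],[1,[0,0.008,0.035],[0,0,0]]]' 
python3 -m inch '[[1,[0,0.002,0.01],[0,0,0]],[1,[0,0.002,0.01],[0,0,0]]]'
```

```text
t: 28.3
tcp_pos: [0.6447, 0.0405, 0.1761]
tool_rot: [0.689, 0.716, -0.081, -0.078]
force: [0.2, 0.8, 0.1]
finger_gap: 0.162
t: 28.5
tcp_pos: [0.6449, 0.0404, 0.1759]
tool_rot: [0.689, 0.716, -0.081, -0.078]
force: [0.2, 0.4, 4.5]
finger_gap: 0.155
```

```bash

python3 -m inch '[[1,[0,-0.01,0.002],[0,0,0]],[1,[0,-0.02,0.004],[0,0,0]],[1,[0,-0.03,0.006],[0,0,0]],[1,[0,-0.03,0.006],[0,0,0]]]' 
python3 -m inch '[[1,[0,-0.01,0.002],[0,0,0]],[1,[0,-0.02,0.004],[0,0,0]],[1,[0,-0.02,0.004],[0,0,0]],[1,[0,-0.02,0.004],[0,0,0]]]'
```

```text
t: 28.9
tcp_pos: [0.6434, 0.0403, 0.1762]
tool_rot: [0.689, 0.716, -0.079, -0.076]
force: [2.8, 0.6, 5.8]
finger_gap: 0.16
t: 29.3
tcp_pos: [0.6424, 0.0403, 0.1764]
tool_rot: [0.689, 0.716, -0.078, -0.075]
force: [4.4, 0.7, 5.7]
finger_gap: 0.155
```

```bash
cat >> h.py <<'E'
def foot(L=166.7):
    s=sense();M=R.from_quat(s["tool_rot"]).as_matrix();a=-M[:,2]
    ex=np.array([np.cos(X[2]),np.sin(X[2]),0])
    th=np.arctan2(a@ex,a[2])
    B=tolocal(s["tcp_pos"][None]-L/1000*a,*X)[0]*1000
    t=np.array([np.cos(th),0,-np.sin(th)])
    print("tilt",np.degrees(th).round(2),"front",(B-7*t).round(1),"back",(B+7*t).round(1),"backface@132",((B+7*t)[0]+(132-(B+7*t)[2])*np.tan(th)).round(1),"F",s["force"].round(1))
E
python3 -c "
from h import *
foot()"
python3 -m inch '[[1,[0,-0.01,-0.01],[0,0,0]],[1,[0,-0.02,-0.01],[0,0,0]],[1,[0,-0.02,-0.01],[0,0,0]],[1,[0,-0.02,-0.01],[0,0,0]]]'
python3 -c "
from h import *
foot()"
```

```text
tilt 12.47 front [33.  51.  15.1] back [46.7 51.  12.1] backface@132 73.2 F [4.4 0.7 5.7]
t: 29.7
tcp_pos: [0.6396, 0.0401, 0.1765]
tool_rot: [0.689, 0.716, -0.079, -0.076]
force: [4.9, 0.1, 1.4]
finger_gap: 0.156
tilt 12.64 front [29.8 50.9 15.4] back [43.4 50.9 12.3] backface@132 70.3 F [4.9 0.1 1.4]
```

```bash

python3 -m inch '[[1,[0,-0.01,0],[0,0,0]],[1,[0,-0.02,0],[0,0,0]],[1,[0,-0.02,0],[0,0,0]]]'
python3 -c "
from h import *
foot()
go(*bpose(16.5,29.8,12.3,51))"
```

```text
t: 30.0
tcp_pos: [0.6386, 0.0401, 0.1768]
tool_rot: [0.689, 0.716, -0.079, -0.075]
force: [6.3, 0.2, -0.3]
finger_gap: 0.155
tilt 12.5 front [29.2 50.9 15.6] back [42.8 50.9 12.5] backface@132 69.3 F [ 6.3  0.2 -0.3]
at [0.6386 0.0401 0.1768] gap 0.155 F [ 6.3  0.2 -0.3] t 30.0 q [-0.1   0.7   1.27 -0.03  1.39 -0.13]
shift [0.0, 0.121, 0.001] turn [0.0111, 0.0, -0.0] world d [ 0.0118  0.0005 -0.0027]
```

```bash

python3 -m inch '[[1,[0,0.03,0.005],[0.003,0,0]],[1,[0,0.06,0.01],[0.006,0,0]],[1,[0,0.09,0.012],[0.009,0,0]],[1,[0,0.115,0.015],[0.0111,0,0]],[1,[0,0.115,0.015],[0.0111,0,0]],[1,[0,0.115,0.015],[0.0111,0,0]],[1,[0,0.115,0.015],[0.0111,0,0]]]'
python3 -c "
from h import *
foot()"
```

```text
t: 30.7
tcp_pos: [0.6501, 0.0405, 0.1742]
tool_rot: [0.686, 0.713, -0.103, -0.099]
force: [6.9, 1.3, 5.7]
finger_gap: 0.156
tilt 16.41 front [29.7 50.9 16.3] back [43.1 50.9 12.4] backface@132 78.4 F [6.9 1.3 5.7]
```

```bash

python3 -m inch '[[0.62,[0,0,0],[0,0,0]],[0.55,[0,0,0],[0,0,0]],[0.45,[0,0,0],[0,0,0]],[0.3,[0,0,0],[0,0,0]],[0.3,[0,0,0],[0,0,0]],[0.3,[0,0,0],[0,0,0]]]'
python3 -m inch '[[0.3,[0,0,-0.1],[0,0,0]],[0.3,[0,0,-0.25],[0,0,0]],[0.3,[0,0,-0.45],[0,0,0]],[0.3,[0,0,-0.7],[0,0,0]],[0.3,[0,0,-0.95],[0,0,0]],[0.3,[0,0,-0.95],[0,0,0]],[0.3,[0,0,-0.95],[0,0,0]]]'
python3 - <<'E'
from h import *
p,d=snapshot("side");cv2.imwrite("pics/d3.png",cv2.resize(p[120:300,260:440],None,fx=3.3,fy=3.3,interpolation=2))
go([.4753,.324,.26],down(.223))
E
```

```text
t: 31.3
tcp_pos: [0.6461, 0.0406, 0.1725]
tool_rot: [0.686, 0.713, -0.107, -0.103]
force: [0.2, 0.2, -0.3]
finger_gap: 0.348
t: 32.0
tcp_pos: [0.6744, 0.0416, 0.2643]
tool_rot: [0.686, 0.713, -0.106, -0.102]
force: [0.2, 0.3, 0.3]
finger_gap: 0.35
at [0.6736 0.0417 0.263 ] gap 0.345 F [ 1.1 -0.  -0.9] t 32.05 q [-0.09  0.71  1.01 -0.04  1.71 -0.13]
shift [2.898, -1.78, 0.577] turn [-0.0472, -0.0044, -0.029] world d [-0.1983  0.2823 -0.003 ]
```

View pics/d3.png

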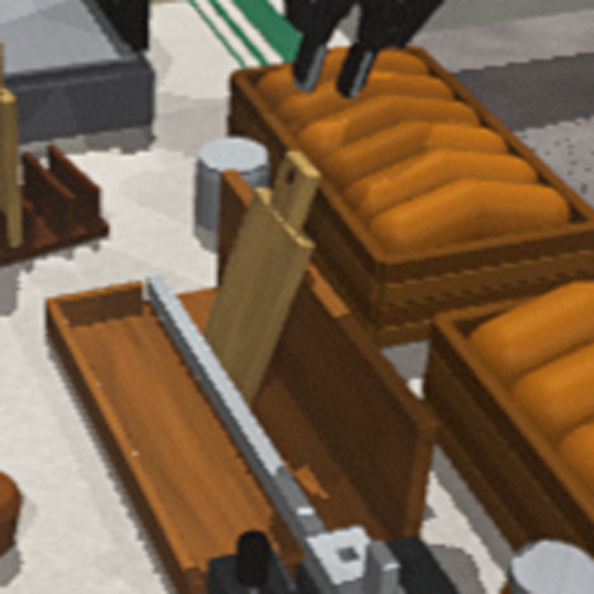

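```bash

python3 -m inch '[[0,[0,0,-0.3],[0,0,0]],[0,[0.2,0,-0.3],[-0.02,0,0]],[0,[0.5,0,-0.3],[-0.0472,-0.0044,-0.029]],[0,[0.9,-0.3,-0.3],[-0.0472,-0.0044,-0.029]],[0,[1,-0.6,-0.1],[-0.0472,-0.0044,-0.029]],[0,[1,-0.6,-0.1],[-0.0472,-0.0044,-0.029]],[0,[1,-0.6,-0.1],[-0.0472,-0.0044,-0.029]]]'
python3 - <<'E'
from h import *
go([.4753,.324,.26],down(.223))
E
```

```text
t: 32.75
tcp_pos: [0.6142, 0.1398, 0.2895]
tool_rot: [0.624, 0.782, -0.001, -0.0]
force: [0.6, -0.4, 0.4]
finger_gap: 0.497
at [0.6142 0.1398 0.2895] gap 0.497 F [ 0.6 -0.4  0.4] t 32.75 q [ 0.05  0.48  1.35 -0.    1.31 -0.18]
shift [2.104, -0.945, 0.295] turn [-0.0002, 0.0001, 0.0001] world d [-0.1389  0.1842 -0.0295]
```

```bash

python3 -m inch '[[0,[0.4,-0.2,0],[0,0,0]],[0,[0.8,-0.4,0],[0,0,0]],[0,[1,-0.45,0],[0,0,0]]]'|head -2
python3 -m inch '[[0,[0.4,-0.2,0],[0,0,0]],[0,[0.8,-0.4,0],[0,0,0]],[0,[1,-0.45,0],[0,0,0]],[0,[1,-0.45,0.2],[0,0,0]],[0,[1,-0.45,0.3],[0,0,0]],[0,[1,-0.45,0.3],[0,0,0]]]'|head -2
python3 - <<'E'
from h import *
go([.4753,.324,.178],down(.223))
E
```

```text
t: 33.05
tcp_pos: [0.549, 0.2284, 0.2901]
t: 33.65
tcp_pos: [0.4842, 0.3138, 0.2582]
at [0.4842 0.3138 0.2582] gap 0.499 F [ 0.3 -0.6 -0.1] t 33.65 q [ 0.38  0.43  1.52 -0.    1.19  0.16]
shift [0.121, -0.063, 0.802] turn [-0.0004, 0.0002, -0.0002] world d [-0.0089  0.0102 -0.0802]
```

```bash

python3 -m inch '[[0,[0.12,-0.063,0],[0,0,0]],[0,[0.12,-0.063,0],[0,0,0]],[0,[0.12,-0.063,0.1],[0,0,0]],[0,[0.12,-0.063,0.1],[0,0,0]],[0,[0.12,-0.063,0.1],[0,0,0]]]'|head -2
python3 - <<'E'
from h import *
go([.4753,.324,.178],down(.223))
p,d=snapshot("side");cv2.imwrite("pics/d4.png",cv2.resize(p[60:220,180:340],None,fx=3.5,fy=3.5,interpolation=2))
E
```

```text
t: 34.15
tcp_pos: [0.4751, 0.3247, 0.2501]
at [0.4751 0.3247 0.2501] gap 0.499 F [-0.   0.1 -0.8] t 34.15 q [ 0.41  0.44  1.54 -0.    1.16  0.18]
shift [-0.006, 0.0, 0.721] turn [0.0001, 0.0001, -0.0001] world d [ 0.0002 -0.0007 -0.0721]
```

View pics/d4.png

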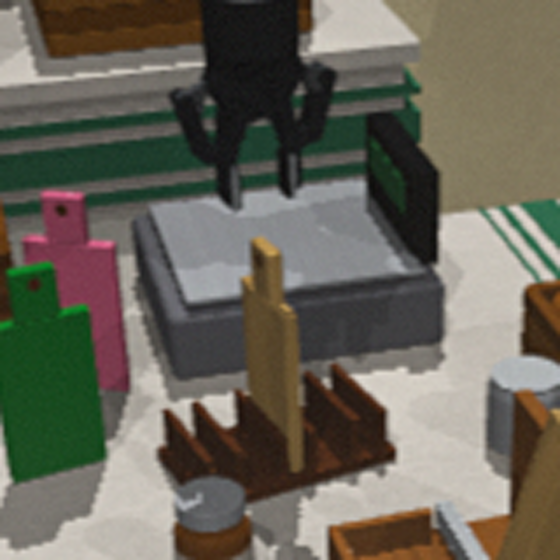

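```bash

python3 -m inch '[[0,[0,0,0.2],[0,0,0]],[0,[0,0,0.4],[0,0,0]],[0,[0,0,0.6],[0,0,0]],[0,[0,0,0.7],[0,0,0]],[0,[0,0,0.72],[0,0,0]],[0,[0,0,0.72],[0,0,0]],[0,[0,0,0.72],[0,0,0]],[0.4,[0,0,0.72],[0,0,0]],[0.6,[0,0,0.72],[0,0,0]],[0.8,[0,0,0.72],[0,0,0]],[1,[0,0,0.72],[0,0,0]],[1,[0,0,0.72],[0,0,0]],[1,[0,0,0.72],[0,0,0]],[1,[0,0,0.72],[0,0,0]],[1,[0,0,0.72],[0,0,0]]]' 50
python3 -m inch '[[1,[0,0,-0.05],[0,0,0]],[1,[0,0,-0.15],[0,0,0]],[1,[0,0,-0.25],[0,0,0]],[1,[0,0,-0.4],[0,0,0]],[1,[0,0,-0.6],[0,0,0]],[1,[0,0,-0.8],[0,0,0]],[1,[0,0,-0.95],[0,0,0]],[1,[0,0,-1],[0,0,0]],[1,[0,0,-1],[0,0,0]],[1,[0,0,-1],[0,0,0]]]' 
python3 - <<'E'
from h import *
go(*bpose(0,45,110,-52))
E
```

```text
t: 35.7
tcp_pos: [0.476, 0.3252, 0.1792]
tool_rot: [0.624, 0.781, 0.001, 0.001]
force: [0.4, -0.3, 5.3]
finger_gap: 0.161
t: 36.7
tcp_pos: [0.4744, 0.3246, 0.2777]
tool_rot: [0.624, 0.781, -0.0, 0.0]
force: [-0.6, 0.5, -2.1]
finger_gap: 0.153
at [0.4744 0.3246 0.2777] gap 0.153 F [-0.6  0.5 -2.1] t 36.7 q [ 0.41  0.41  1.51 -0.    1.23  0.18]
shift [-4.114, 0.587, 0.014] turn [-0.0001, 0.0002, 0.0292] world d [ 0.1482 -0.3883 -0.001 ]
```

```bash

python3 -m inch '[[1,[-0.1,0,0],[0,0,0]],[1,[-0.3,0,0],[0,0,0.01]],[1,[-0.5,0,0],[0,0,0.02]],[1,[-0.7,0,0],[0,0,0.0292]],[1,[-0.9,0,0],[0,0,0.0292]],[1,[-1,0,0],[0,0,0.0292]],[1,[-1,0,0],[0,0,0.0292]]]' | head -2
python3 -c "
from h import *
go(*bpose(0,-20,110,-56,167.2))"
```

```text
t: 37.4
tcp_pos: [0.4973, 0.2259, 0.2779]
at [0.4973 0.2259 0.2779] gap 0.158 F [ 0.4  0.4 -1.9] t 37.4 q [ 0.22  0.37  1.57 -0.    1.2   0.19]
shift [-2.981, 0.495, 0.009] turn [0.0, 0.0001, -0.0003] world d [ 0.0605 -0.2961 -0.0007]
```

```bash

python3 -m inch '[[1,[-0.2,0.03,0],[0,0,0]],[1,[-0.45,0.07,0],[0,0,0]],[1,[-0.7,0.11,0],[0,0,0]],[1,[-0.95,0.16,0],[0,0,0]],[1,[-1,0.17,0],[0,0,0]]]' | head -2
python3 -m inch '[[1,[-0.25,0.03,0],[0,0,0]],[1,[-0.5,0.07,0],[0,0,0]],[1,[-0.75,0.11,0],[0,0,0]],[1,[-0.95,0.16,0],[0,0,0]],[1,[-1,0.17,0],[0,0,0]]]' | head -2
python3 -m inch '[[1,[-0.25,0.03,0],[0,0,0]],[1,[-0.5,0.07,0],[0,0,0]],[1,[-0.75,0.11,0],[0,0,0]],[1,[-0.95,0.16,0],[0,0,0]],[1,[-0.99,0.17,0],[0,0,0]],[1,[-0.99,0.17,0],[0,0,0]],[1,[-0.99,0.17,0],[0,0,0]]]' | head -2
python3 -c "
from h import *
go(*bpose(0,34,110,-56,167.2))
go(*bpose(13,34,70,-56,167.2))"
```

```text
t: 37.9
tcp_pos: [0.5187, 0.1268, 0.2783]
t: 38.4
tcp_pos: [0.5398, 0.0282, 0.2784]
t: 39.1
tcp_pos: [0.5594, -0.0677, 0.2784]
at [ 0.5594 -0.0677  0.2784] gap 0.161 F [ 0.1  0.1 -2.3] t 39.1 q [-0.32  0.39  1.53  0.    1.22 -0.36]
shift [-0.025, 0.523, 0.012] turn [0.0001, -0.0002, 0.0002] world d [ 0.0524 -0.0004 -0.0012]
at [ 0.5594 -0.0677  0.2784] gap 0.161 F [ 0.1  0.1 -2.3] t 39.1 q [-0.32  0.39  1.53  0.    1.22 -0.36]
shift [-0.026, 0.897, 0.439] turn [0.0362, -0.0001, 0.0002] world d [ 0.0898  0.0011 -0.0439]
```

```bash

python3 -m inch '[[1,[-0.026,0.15,0],[0,0,0]],[1,[-0.026,0.35,0],[0.009,0,0]],[1,[-0.026,0.55,0],[0.018,0,0]],[1,[-0.026,0.75,0],[0.027,0,0]],[1,[-0.026,0.88,0],[0.0362,0,0]],[1,[-0.026,0.897,0.1],[0.0362,0,0]],[1,[-0.026,0.897,0.25],[0.0362,0,0]],[1,[-0.026,0.897,0.4],[0.0362,0,0]],[1,[-0.026,0.897,0.44],[0.0362,0,0]],[1,[-0.026,0.897,0.44],[0.0362,0,0]],[1,[-0.026,0.897,0.44],[0.0362,0,0]],[1,[-0.026,0.897,0.44],[0.0362,0,0]]]' | head -2
python3 - <<'E'
from h import *
foot(167.2)
go(*bpose(13,34,16,-56,167.2))
p,d=snapshot("side");cv2.imwrite("pics/d5.png",cv2.resize(p[120:300,260:440],None,fx=3.3,fy=3.3,interpolation=2))
E
```

```text
t: 40.3
tcp_pos: [0.65, -0.0688, 0.2358]
tilt 12.84 front [ 35.2 -58.3  74.3] back [ 48.9 -58.3  71.2] backface@132 62.7 F [-0.6  0.8 -1.6]
at [ 0.65   -0.0688  0.2358] gap 0.158 F [-0.6  0.8 -1.6] t 40.3 q [-0.25  0.66  1.17 -0.06  1.52 -0.28]
shift [0.022, 0.116, 0.541] turn [0.0004, 0.0001, -0.0001] world d [-0.0008  0.0022 -0.0553]
```

View pics/d5.png

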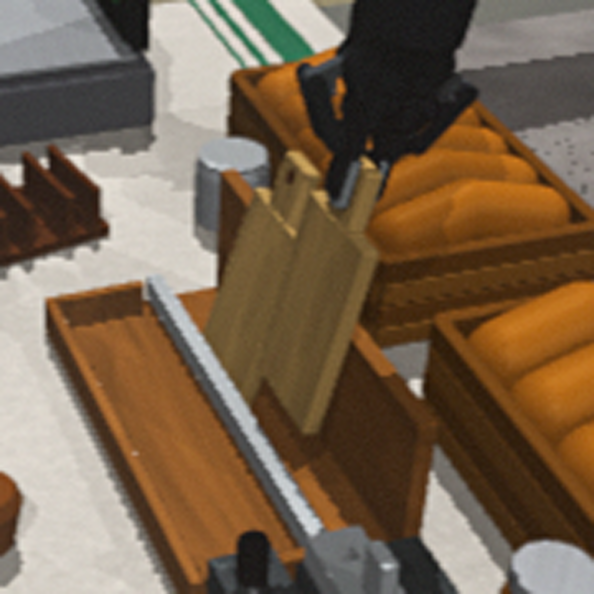

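```bash

python3 -m inch '[[1,[0.01,0.02,0.1],[0,0,0]],[1,[0.01,0.04,0.2],[0,0,0]],[1,[0.01,0.065,0.3],[0,0,0]],[1,[0.01,0.09,0.4],[0,0,0]],[1,[0.01,0.11,0.5],[0,0,0]],[1,[0.01,0.116,0.54],[0,0,0]],[1,[0.01,0.116,0.54],[0,0,0]],[1,[0.01,0.116,0.54],[0,0,0]],[1,[0.01,0.116,0.54],[0,0,0]]]' |sed -n '2p;4p'
python3 -c "
from h import *
foot(167.2)"
python3 -m inch '[[1,[0,0.002,0.015],[0,0,0]],[1,[0,0.006,0.03],[0,0,0]],[1,[0,0.006,0.03],[0,0,0]],[1,[0,0.006,0.03],[0,0,0]]]' |sed -n '2p;4p'
python3 -c "
from h import *
foot(167.2)"

```

```text
tcp_pos: [0.6494, -0.0677, 0.1801]
force: [-0.1, 0.2, -1.6]
tilt 12.87 front [ 34.5 -57.2  18.7] back [ 48.2 -57.2  15.6] backface@132 74.8 F [-0.1  0.2 -1.6]
tcp_pos: [0.6489, -0.0676, 0.1766]
force: [-0.3, -0.6, -1.0]
tilt 12.93 front [ 33.9 -57.   15.2] back [ 47.5 -57.   12. ] backface@132 75.1 F [-0.3 -0.6 -1. ]
```

Now slide forward to the rail, just off/at the floor.

```bash

python3 -m inch '[[1,[0,-0.01,0.002],[0,0,0]],[1,[0,-0.02,0.004],[0,0,0]],[1,[0,-0.03,0.006],[0,0,0]],[1,[0,-0.04,0.009],[0,0,0]],[1,[0,-0.05,0.01],[0,0,0]],[1,[0,-0.05,0.01],[0,0,0]],[1,[0,-0.05,0.01],[0,0,0]]]' |sed -n '2p;4p'
python3 -c "
from h import *
foot(167.2)"
python3 -m inch '[[1,[0,-0.01,0.004],[0,0,0]],[1,[0,-0.02,0.008],[0,0,0]],[1,[0,-0.02,0.008],[0,0,0]],[1,[0,-0.02,0.008],[0,0,0]]]' |sed -n '2p;4p'
python3 -c "
from h import *
foot(167.2)"
```

```text
tcp_pos: [0.6449, -0.0678, 0.177]
force: [3.3, 0.4, -0.7]
tilt 12.75 front [ 30.4 -57.1  15.4] back [ 44.1 -57.1  12.4] backface@132 71.2 F [ 3.3  0.4 -0.7]
tcp_pos: [0.6438, -0.0679, 0.1772]
force: [4.6, 0.9, 0.6]
tilt 12.59 front [ 29.8 -57.2  15.5] back [ 43.4 -57.2  12.5] backface@132 70.1 F [4.6 0.9 0.6]
```

```bash
python3 -c "
from h import *
go(*bpose(16.5,29.6,12,-57.2,167.2))"
python3 -m inch '[[1,[0,0.03,0.005],[0.003,0,0]],[1,[0,0.06,0.01],[0.006,0,0]],[1,[0,0.09,0.015],[0.009,0,0]],[1,[0,0.115,0.018],[0.0111,0,0]],[1,[0,0.115,0.018],[0.0111,0,0]],[1,[0,0.115,0.018],[0.0111,0,0]],[1,[0,0.115,0.018],[0.0111,0,0]]]'|sed -n '2p;4p'
python3 -c "
from h import *
foot(167.2)"
```

```text
at [ 0.6438 -0.0679  0.1772] gap 0.16 F [4.6 0.9 0.6] t 42.75 q [-0.25  0.71  1.25 -0.06  1.39 -0.27]
shift [-0.001, 0.111, 0.005] turn [0.0109, 0.0001, -0.0] world d [ 0.0107  0.0003 -0.0029]
tcp_pos: [0.6552, -0.0675, 0.1745]
force: [6.1, 1.2, 6.2]
tilt 16.51 front [ 30.2 -57.3  16.2] back [ 43.7 -57.3  12.2] backface@132 79.2 F [6.1 1.2 6.2]
```

```bash

python3 -m inch '[[0.62,[0,0,0],[0,0,0]],[0.55,[0,0,0],[0,0,0]],[0.45,[0,0,0],[0,0,0]],[0.3,[0,0,0],[0,0,0]],[0.3,[0,0,0],[0,0,0]],[0.3,[0,0,0],[0,0,0]],[0.3,[0,0,-0.1],[0,0,0]],[0.3,[0,0,-0.25],[0,0,0]],[0.3,[0,0,-0.45],[0,0,0]],[0.3,[0,0,-0.7],[0,0,0]],[0.3,[0,0,-0.95],[0,0,0]],[0.3,[0,0,-0.95],[0,0,0]],[0.3,[0,0,-0.95],[0,0,0]]]'
python3 - <<'E'
from h import *
p,d=snapshot("side");cv2.imwrite("pics/d6.png",p)
L=tolocal(cloud("side",d).reshape(-1,3),*X)*1000
# front faces of boards
for y in (51,-57):
    S=L[(abs(L[:,1]-y)<35)&(L[:,2]>45)&(L[:,2]<150)&(L[:,0]>25)&(L[:,0]<90)]
    A=np.polyfit(S[:,2],S[:,0],1);r=S[:,0]-np.polyval(A,S[:,2]);S=S[abs(r)<4];A=np.polyfit(S[:,2],S[:,0],1)
    print(y,len(S),"lean",np.degrees(np.arctan(A[0])),"x@16",np.polyval(A,16))
for n in("side","top"):
    p,d=snapshot(n);W=cloud(n,d).reshape(-1,3)
    for g in [(.548,-.412),(.407,-.373)]:
        S=W[(np.hypot(W[:,0]-g[0],W[:,1]-g[1])<.06)&(W[:,2]>.03)&(W[:,2]<.07)]
        print(n,g,len(S),S.mean(0).round(4) if len(S) else 0, S.max(0) if len(S) else 0)
go([.548,-.412,.2],down(0))
E
```

```text
t: 44.75
tcp_pos: [0.6802, -0.0663, 0.2635]
tool_rot: [0.686, 0.713, -0.106, -0.101]
force: [0.1, -0.0, 0.4]
finger_gap: 0.348
51 541 lean 16.881914900591404 x@16 29.41689373182239
-57 481 lean 16.160378781264335 x@16 31.185298661390696
side (0.548, -0.412) 580 [ 0.5471 -0.4192  0.0397] [ 0.5779725  -0.38643562  0.04809806]
side (0.407, -0.373) 578 [ 0.4058 -0.3792  0.0397] [ 0.43565789 -0.35049854  0.0485461 ]
top (0.548, -0.412) 273 [ 0.5481 -0.4113  0.039 ] [ 0.57550194 -0.38687292  0.05060446]
top (0.407, -0.373) 292 [ 0.4058 -0.3714  0.0393] [ 0.43106603 -0.34525772  0.05152973]
at [ 0.6789 -0.0661  0.2613] gap 0.349 F [-0.6  0.2 -0.8] t 44.9 q [-0.23  0.72  0.99 -0.08  1.71 -0.27]
shift [-3.406, -1.2, 1.01] turn [-0.0476, 0.0008, 0.0062] world d [-0.1309 -0.3459 -0.0613]
```

View pics/d6.png

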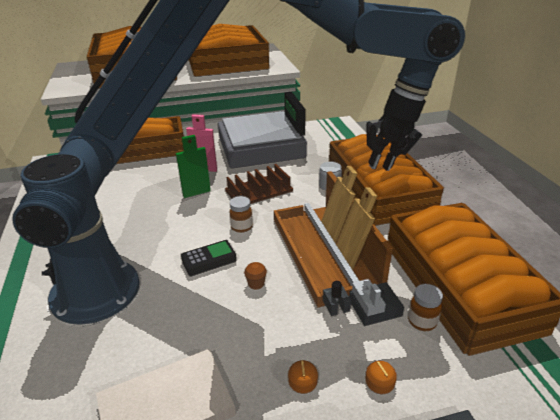

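```bash
python3 - <<'E'
from h import *
for n in ("side","top"):
  D=[]
  for k in range(4):
    p,d=snapshot(n);D.append(d)
  d=np.median(D,0)
  L=tolocal(cloud(n,d).reshape(-1,3),*X)*1000
  for y in (51,-57):
   for w in (30,15):
    S=L[(abs(L[:,1]-y)<w)&(L[:,2]>45)&(L[:,2]<150)&(L[:,0]>25)&(L[:,0]<90)]
    for _ in range(4):
        M=np.c_[S[:,2]-16,S[:,1]-y,np.ones(len(S))];A=np.linalg.lstsq(M,S[:,0],rcond=None)[0];r=S[:,0]-M@A;S=S[abs(r)<3]
    print(n,y,w,len(S),"lean",np.degrees(np.arctan(A[0])).round(2),"x@16",A[2].round(2),"skew deg",np.degrees(A[1]).round(2))
  for y in (51,-57,120,-130):
    S=L[(abs(L[:,1]-y)<25)&(abs(L[:,2]-35)<3)&(L[:,0]>10)&(L[:,0]<34)]
    print("  rail",y,len(S),np.percentile(S[:,0],[3,10,50,90,97]).round(1))
cv2.imwrite("pics/d7.png",cv2.resize(p[140:220,230:420],None,fx=4,fy=4,interpolation=2))
p,_=snapshot("side");cv2.imwrite("pics/d8.png",cv2.resize(p[200:320,290:410],None,fx=5,fy=5,interpolation=2))
E
```

```text
side 51 30 468 lean 16.93 x@16 29.34 skew deg -0.16
side 51 15 236 lean 16.91 x@16 29.27 skew deg 0.02
side -57 30 363 lean 16.76 x@16 29.96 skew deg -0.56
side -57 15 296 lean 17.04 x@16 29.41 skew deg 0.2
  rail 51 68 [15.2 15.7 21.  28.  29.6]
  rail -57 81 [15.6 15.8 22.1 28.2 29.4]
  rail 120 56 [15.2 15.6 21.1 27.2 28.1]
  rail -130 93 [15.4 16.  21.7 27.9 29.1]
top 51 30 0 lean 0.0 x@16 0.0 skew deg 0.0
top 51 15 0 lean 0.0 x@16 0.0 skew deg 0.0
top -57 30 0 lean 0.0 x@16 0.0 skew deg 0.0
top -57 15 0 lean 0.0 x@16 0.0 skew deg 0.0Traceback (most recent call last):
  File "<stdin>", line 16, in <module>
    return _quantile_unchecked(
        a, q, axis, out, overwrite_input, method, keepdims, weights)
    return _ureduce(a,
                    func=_quantile_ureduce_func,
    ...<5 lines>...
                    overwrite_input=overwrite_input,
                    method=method)
    r = func(a, **kwargs)
    result = _quantile(arr,
                       quantiles=q,
    ...<2 lines>...
                       out=out,
                       weights=wgt)
    slices_having_nans = np.isnan(arr[-1, ...])
                                  ~~~^^^^^^^^^
IndexError: index -1 is out of bounds for axis 0 with size 0
```

```bash

python3 -m inch '[[0,[0,0,-0.3],[0,0,0]],[0,[-0.2,0,-0.3],[-0.02,0,0]],[0,[-0.5,0,-0.3],[-0.0472,0,0]],[0,[-0.9,-0.3,-0.3],[-0.0472,0,0]],[0,[-1,-0.6,-0.1],[-0.0472,0,0]],[-1,[-1,-0.6,-0.1],[-0.0472,0,0]],[-1,[-1,-0.6,-0.1],[-0.0472,0,0]]]'
python3 - <<'E'
from h import *
go([.548,-.414,.2],down(X[2]-np.pi/2))
E
```

```text
t: 46.0
tcp_pos: [0.6289, -0.1687, 0.2901]
tool_rot: [0.694, 0.72, 0.0, 0.0]
force: [-0.3, -0.1, -0.3]
finger_gap: 0.824
at [ 0.6289 -0.1687  0.2901] gap 0.824 F [-0.3 -0.1 -0.3] t 46.0 q [-0.43  0.51  1.29  0.    1.34 -0.47]
shift [-2.421, -0.901, 0.9] turn [0.0001, -0.0001, 0.2498] world d [-0.0809 -0.2453 -0.0901]
```

```bash

python3 -m inch '[[-1,[-0.2,-0.1,0],[0,0,0.02]],[-1,[-0.4,-0.2,0],[0,0,0.04]],[-1,[-0.6,-0.3,0],[0,0,0.06]],[-1,[-0.8,-0.4,0],[0,0,0.09]],[-1,[-1,-0.45,0],[0,0,0.25]],[-1,[-1,-0.45,0],[0,0,0.25]],[-1,[-1,-0.45,0],[0,0,0.25]],[-1,[-1,-0.45,0],[0,0,0.25]],[-1,[-1,-0.45,0],[0,0,0.25]],[-1,[-1,-0.45,0],[0,0,0.25]],[-1,[-1,-0.45,0],[0,0,0.25]],[-1,[-1,-0.45,0],[0,0,0.25]],[-1,[-1,-0.45,0],[0,0,0.25]]]'
python3 - <<'E'
from h import *
go([.548,-.414,.15],down(X[2]-np.pi/2))
E
```

```text
t: 47.3
tcp_pos: [0.5897, -0.2697, 0.2901]
tool_rot: [1.0, 0.022, 0.001, 0.0]
force: [0.1, 0.4, -0.4]
finger_gap: 1.001
at [ 0.5897 -0.2697  0.2901] gap 1.001 F [ 0.1  0.4 -0.4] t 47.3 q [-0.6   0.5   1.3   0.    1.33  0.93]
shift [-0.482, 1.423, 1.401] turn [0.0001, -0.0003, 0.0007] world d [-0.0417 -0.1443 -0.1401]
```

```bash

python3 -m inch '[[-1,[-0.2,0.5,0],[0,0,0]],[-1,[-0.4,0.9,0],[0,0,0]],[-1,[-0.48,1,0.2],[0,0,0]],[-1,[-0.48,1,0.5],[0,0,0]],[-1,[-0.48,1,0.6],[0,0,0]]]'|head -2
python3 -m inch '[[-1,[0,0.35,0.2],[0,0,0]],[-1,[0,0.42,0.5],[0,0,0]],[-1,[0,0.42,0.8],[0,0,0]],[-1,[0,0.42,0.9],[0,0,0]],[-1,[0,0.42,0.9],[0,0,0]],[-1,[0,0.42,0.9],[0,0,0]]]'|head -2
python3 - <<'E'
from h import *
p,d=snapshot("side");cv2.imwrite("pics/r1.png",cv2.resize(p[280:420,240:440],None,fx=4,fy=4,interpolation=2))
q,d2=snapshot("top");cv2.imwrite("pics/r2.png",cv2.resize(q[140:280,360:500],None,fx=4,fy=4,interpolation=2))
W=cloud("side",d).reshape(-1,3)
for g in [(.548,-.412),(.407,-.373)]:
    S=W[(np.hypot(W[:,0]-g[0],W[:,1]-g[1])<.06)&(W[:,2]>.02)&(W[:,2]<.05)]
    print(g,len(S),S.min(0).round(3),S.max(0).round(3))
go([.548,-.414,-.003],down(X[2]-np.pi/2))
E
```

```text
t: 47.8
tcp_pos: [0.5431, -0.3713, 0.2269]
t: 48.4
tcp_pos: [0.5473, -0.414, 0.1413]
(0.548, -0.412) 715 [ 0.522 -0.444  0.02 ] [ 0.578 -0.387  0.049]
(0.407, -0.373) 699 [ 0.379 -0.403  0.02 ] [ 0.436 -0.352  0.049]
at [ 0.5475 -0.4144  0.1422] gap 0.996 F [ 0.3 -0.5  0.4] t 48.5 q [-0.81  0.71  1.35  0.    1.08  0.72]
shift [-0.0, -0.008, 1.452] turn [0.0005, -0.0006, 0.0002] world d [ 0.0005  0.0004 -0.1452]
```

View pics/r1.png

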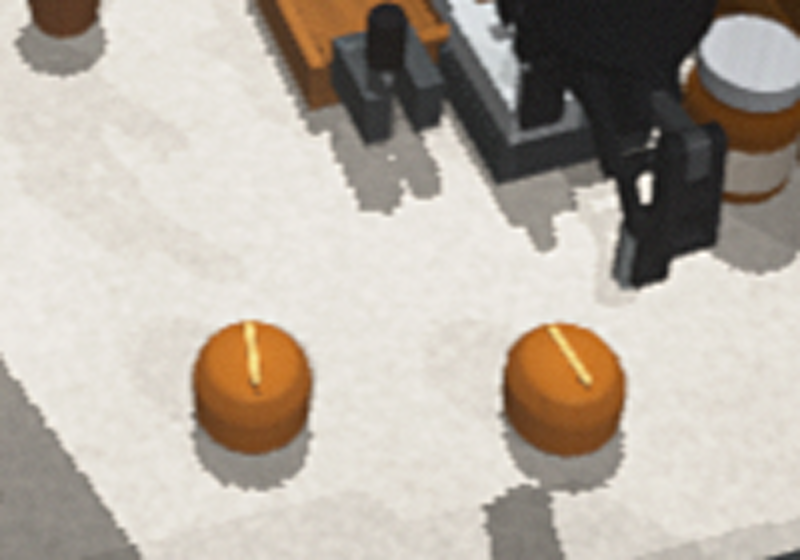

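```bash

python3 -m inch '[[-1,[0.02,0.005,0.3],[0,0,0]],[-1,[0.02,0.005,0.6],[0,0,0]],[-1,[0.02,0.005,0.85],[0,0,0]],[-1,[0.02,0.005,1],[0,0,0]],[-1,[0.02,0.005,1],[0,0,0]],[-1,[0.02,0.005,1],[0,0,0]]]'|sed -n '2p;4p'
python3 -m inch '[[-1,[0,0,0.15],[0,0,0]],[-1,[0,0,0.3],[0,0,0]],[-1,[0,0,0.41],[0,0,0]],[-1,[0,0,0.41],[0,0,0]],[-1,[0,0,0.41],[0,0,0]]]'|sed -n '2p;4p'
```

```text
tcp_pos: [0.5491, -0.415, 0.0411]
force: [-0.1, -0.1, 0.8]
tcp_pos: [0.548, -0.414, -0.0018]
force: [-1.1, 0.1, 0.3]
```

```bash

python3 -m inch '[[-0.7,[0,0,0],[0,0,0]],[-0.5,[0,0,0],[0,0,0]],[-0.4,[0,0,0],[0,0,0]],[-0.3,[0,0,0],[0,0,0]],[0,[0,0,0],[0,0,0]],[0.5,[0,0,0],[0,0,0]],[1,[0,0,0],[0,0,0]],[1,[0,0,0],[0,0,0]],[1,[0,0,0],[0,0,0]]]' 30 | sed -n '2p;4,5p'
python3 -m inch '[[1,[0,0,-0.05],[0,0,0]],[1,[0,0,-0.15],[0,0,0]],[1,[0,0,-0.3],[0,0,0]],[1,[0,0,-0.5],[0,0,0]],[1,[0,0,-0.7],[0,0,0]],[1,[0,0,-0.9],[0,0,0]],[1,[0,0,-1],[0,0,0]],[1,[0,0,-1],[0,0,0]]]' | sed -n '2p;4,5p'
python3 - <<'E'
from h import *
p,d=snapshot("side");cv2.imwrite("pics/r3.png",cv2.resize(p[240:420,240:440],None,fx=3,fy=3,interpolation=2))
go(st([-27,-90,120]),down(X[2]-np.pi/2))
E
```

```text
tcp_pos: [0.5487, -0.4146, -0.0003]
force: [-1.0, 0.3, 5.5]
finger_gap: 0.661
tcp_pos: [0.5493, -0.4153, 0.1015]
force: [0.2, -0.1, -0.3]
finger_gap: 0.654
at [ 0.5485 -0.4146  0.1   ] gap 0.661 F [-0.4  0.3 -1.2] t 51.35 q [-0.81  0.76  1.37  0.    1.01  0.72]
shift [0.088, -3.098, -0.205] turn [0.0003, -0.0003, 0.0] world d [-0.0034  0.3099  0.02  ]
```

View pics/r3.png

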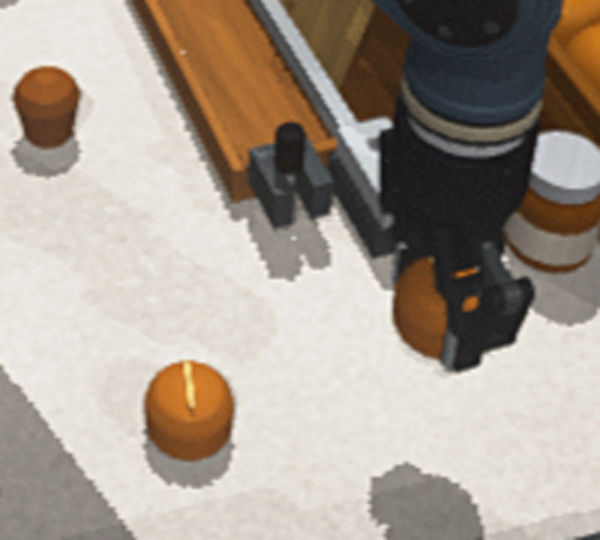

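```bash

python3 -m inch '[[1,[0,0,-0.3],[0,0,0]],[1,[0,0,-0.7],[0,0,0]],[1,[0,-0.1,-0.8],[0,0,0]],[1,[0.01,-0.3,-0.8],[0,0,0]],[1,[0.02,-0.6,-0.8],[0,0,0]],[1,[0.03,-1,-0.8],[0,0,0]]]'|head -2
python3 -m inch '[[1,[0.01,-0.3,0],[0,0,0]],[1,[0.02,-0.6,0],[0,0,0]],[1,[0.03,-1,0],[0,0,0]]]'|head -2
python3 -m inch '[[1,[0.01,-0.3,0],[0,0,0]],[1,[0.02,-0.6,0],[0,0,0]],[1,[0.03,-0.9,0],[0,0,0]],[1,[0.03,-1,0],[0,0,0]],[1,[0.03,-1,0],[0,0,0]],[1,[0.03,-1,0],[0,0,0]],[1,[0.03,-1,0],[0,0,0]]]'|head -2
python3 - <<'E'
from h import *
go(st([-27,-90,50]),down(X[2]-np.pi/2))
E
```

```text
t: 51.95
tcp_pos: [0.5464, -0.3137, 0.1773]
t: 52.25
tcp_pos: [0.5455, -0.2129, 0.1773]
t: 52.95
tcp_pos: [0.5456, -0.1155, 0.1786]
at [ 0.5456 -0.1155  0.1786] gap 0.658 F [-0.3  0.5 -1.2] t 52.95 q [-0.41  0.51  1.66 -0.    0.98  1.12]
shift [-0.002, -0.109, 1.286] turn [0.0001, -0.0002, -0.0002] world d [-0.0005  0.0108 -0.1286]
```

```bash

python3 -m inch '[[1,[0,-0.1,0.2],[0,0,0]],[1,[0,-0.1,0.5],[0,0,0]],[1,[0,-0.1,0.8],[0,0,0]],[1,[0,-0.1,1],[0,0,0]],[1,[0,-0.1,1],[0,0,0]],[1,[0,-0.1,1],[0,0,0]]]'|sed -n '2p;4,5p'
python3 -m inch '[[1,[0,0,0.1],[0,0,0]],[1,[0,0,0.25],[0,0,0]],[1,[0,0,0.4],[0,0,0]],[1,[0,0,0.5],[0,0,0]],[1,[0,0,0.56],[0,0,0]],[1,[0,0,0.6],[0,0,0]],[1,[0,0,0.63],[0,0,0]],[1,[0,0,0.63],[0,0,0]],[1,[0,0,0.63],[0,0,0]]]'|sed -n '2p;4,5p'
```

```text
tcp_pos: [0.5454, -0.1052, 0.0788]
force: [0.5, -0.5, -0.2]
finger_gap: 0.655
tcp_pos: [0.5454, -0.1043, 0.0161]
force: [0.4, -0.3, -0.7]
finger_gap: 0.657
```

```bash

python3 -m inch '[[1,[0,0,0.01],[0,0,0]],[1,[0,0,0.02],[0,0,0]],[1,[0,0,0.03],[0,0,0]],[1,[0,0,0.03],[0,0,0]]]'|sed -n '2p;4,5p'
python3 -m inch '[[-0.33,[0,0,0],[0,0,0]],[-0.4,[0,0,0],[0,0,0]],[-0.5,[0,0,0],[0,0,0]],[-0.7,[0,0,0],[0,0,0]],[-0.8,[0,0,0],[0,0,0]],[-0.8,[0,0,-0.2],[0,0,0]],[-0.8,[0,0,-0.5],[0,0,0]],[-0.8,[0,0,-0.9],[0,0,0]],[-0.8,[0,0,-1],[0,0,0]]]'|sed -n '2p;4,5p'
python3 -m inch '[[-0.8,[0,0.1,-0.4],[0,0,0]],[-0.8,[0,0.4,-0.6],[0,0,0]],[-0.8,[-0.3,0.8,-0.6],[0,0,0]],[-0.8,[-0.5,1,-0.6],[0,0,0]]]' |sed -n '2p;4,5p'
python3 - <<'E'
from h import *
p,d=snapshot("side");cv2.imwrite("pics/r4.png",p)
W=cloud("side",d).reshape(-1,3)
for g in [(.407,-.373)]:
    S=W[(np.hypot(W[:,0]-g[0],W[:,1]-g[1])<.07)&(W[:,2]>.02)&(W[:,2]<.05)]
    print(g,len(S),S.min(0).round(3),S.max(0).round(3))
go([.4075,-.375,.1],down(X[2]-np.pi/2))
E
```

```text
tcp_pos: [0.5451, -0.1041, 0.0127]
force: [0.5, 0.2, -0.8]
finger_gap: 0.657
tcp_pos: [0.5473, -0.105, 0.1165]
force: [0.8, -0.6, 0.9]
finger_gap: 0.897
tcp_pos: [0.4987, -0.2085, 0.1735]
force: [0.4, 0.1, -0.7]
finger_gap: 0.897
(0.407, -0.373) 746 [ 0.371 -0.427  0.02 ] [ 0.428 -0.373  0.048]
at [ 0.4954 -0.21    0.1727] gap 0.901 F [-1.6 -1.3 -0.4] t 56.2 q [-0.61  0.49  1.71 -0.    0.94  0.93]
shift [-0.937, 1.615, 0.732] turn [0.0003, 0.0003, -0.0004] world d [-0.0879 -0.165  -0.0727]
```

View pics/r4.png

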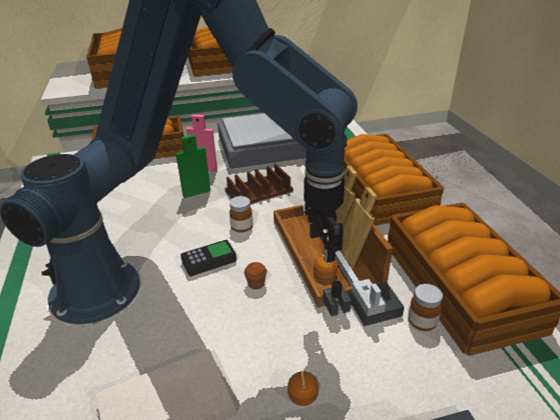

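```bash

python3 -m inch '[[-1,[-0.2,0.4,0],[0,0,0]],[-1,[-0.5,0.8,0],[0,0,0]],[-1,[-0.6,1,0],[0,0,0]]]' |sed -n '2p'
python3 -c "
from h import *
go([.3995,-.3985,.1],down(X[2]-np.pi/2))"
```

```text
tcp_pos: [0.4409, -0.3105, 0.1723]
at [ 0.4409 -0.3105  0.1723] gap 1.003 F [1.  0.7 0.2] t 56.5 q [-0.82  0.49  1.71 -0.    0.94  0.71]
shift [-0.445, 0.864, 0.723] turn [0.0, 0.0001, -0.0003] world d [-0.0414 -0.088  -0.0723]
```

```bash

python3 -m inch '[[-1,[-0.2,0.4,0],[0,0,0]],[-1,[-0.44,0.8,0],[0,0,0]],[-1,[-0.44,0.86,0.3],[0,0,0]],[-1,[-0.44,0.86,0.5],[0,0,0]],[-1,[-0.44,0.86,0.6],[0,0,0]],[-1,[-0.44,0.86,0.6],[0,0,0]],[-1,[-0.44,0.86,0.6],[0,0,0]]]' |sed -n '2p'
python3 - <<'E'
from h import *
p,d=snapshot("side");cv2.imwrite("pics/r5.png",cv2.resize(p[280:420,200:400],None,fx=4,fy=4,interpolation=2))
W=cloud("side",d).reshape(-1,3)
S=W[(np.hypot(W[:,0]-.4,W[:,1]+.4)<.06)&(W[:,2]>.02)&(W[:,2]<.05)]
print(len(S),S.min(0).round(3),S.max(0).round(3))
go([.3995,-.3985,-.001],down(X[2]-np.pi/2))
E
```

```text
tcp_pos: [0.4028, -0.3957, 0.113]
737 [ 0.371 -0.427  0.02 ] [ 0.429 -0.373  0.048]
at [ 0.4031 -0.396   0.1135] gap 1.002 F [ 0.5 -0.4 -0.9] t 57.25 q [-0.97  0.61  1.69  0.    0.84  0.56]
shift [-0.039, 0.022, 1.145] turn [0.0002, -0.0003, 0.0002] world d [-0.0036 -0.0025 -0.1145]
```

View pics/r5.png

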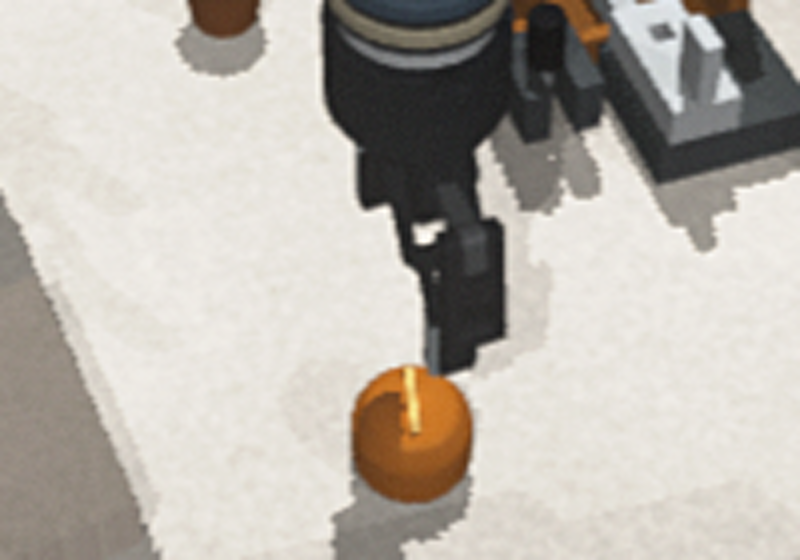

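```bash

python3 -m inch '[[-1,[-0.035,0.022,0],[0,0,0]],[-1,[-0.035,0.022,0.2],[0,0,0]],[-1,[-0.035,0.022,0.5],[0,0,0]],[-1,[-0.035,0.022,0.8],[0,0,0]],[-1,[-0.035,0.022,1],[0,0,0]],[-1,[-0.035,0.022,1],[0,0,0]],[-1,[-0.035,0.022,1],[0,0,0]]]'|sed -n '2p;4p'
python3 -m inch '[[-1,[0,0,0.1],[0,0,0]],[-1,[0,0,0.145],[0,0,0]],[-1,[0,0,0.145],[0,0,0]],[-0.7,[0,0,0.145],[0,0,0]],[-0.5,[0,0,0.145],[0,0,0]],[-0.4,[0,0,0.145],[0,0,0]],[-0.3,[0,0,0.145],[0,0,0]],[0,[0,0,0.145],[0,0,0]],[0.5,[0,0,0.145],[0,0,0]],[1,[0,0,0.145],[0,0,0]],[1,[0,0,0.145],[0,0,0]],[1,[0,0,0.145],[0,0,0]]]' 30 | sed -n '2p;4,5p'
python3 -m inch '[[1,[0,0,-0.05],[0,0,0]],[1,[0,0,-0.15],[0,0,0]],[1,[0,0,-0.3],[0,0,0]],[1,[0,0,-0.5],[0,0,0]],[1,[0,0,-0.7],[0,0,0]],[1,[0,0,-0.9],[0,0,0]],[1,[0,0,-1],[0,0,0]],[1,[0,0,-1],[0,0,0]]]' | sed -n '2p;4,5p'
python3 - <<'E'
from h import *
go(st([-27,40,180]),down(X[2]-np.pi/2))
p,d=snapshot("side");cv2.imwrite("pics/r6.png",cv2.resize(p[240:420,200:400],None,fx=3,fy=3,interpolation=2))
E
```

```text
tcp_pos: [0.3994, -0.3988, 0.0134]
force: [0.1, -0.2, -0.1]
tcp_pos: [0.3992, -0.3984, -0.0013]
force: [-0.5, 1.3, 5.5]
finger_gap: 0.656
tcp_pos: [0.3997, -0.3993, 0.1004]
force: [0.0, -0.1, -0.1]
finger_gap: 0.66
at [ 0.3997 -0.3993  0.1004] gap 0.66 F [ 0.  -0.1 -0.1] t 59.95 q [-0.98  0.63  1.7   0.    0.81  0.55]
shift [1.571, -4.184, -0.808] turn [0.0006, -0.0005, 0.0] world d [0.1403 0.4245 0.0796]
```

View pics/r6.png

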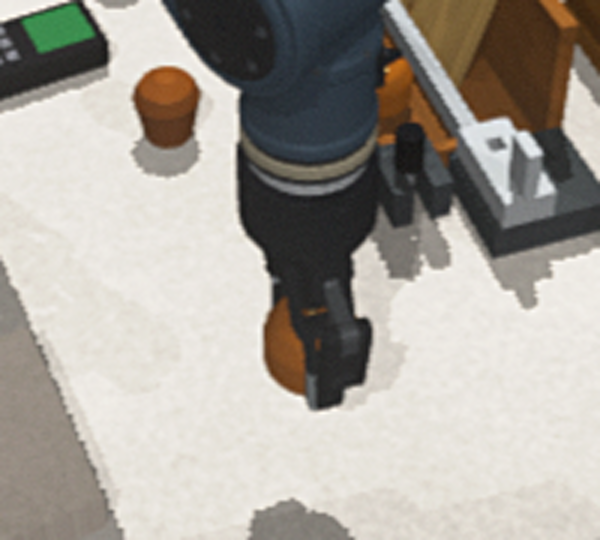

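```bash

python3 -m inch '[[1,[0,0,-0.3],[0,0,0]],[1,[0,0,-0.7],[0,0,0]],[1,[0.05,-0.1,-0.8],[0,0,0]],[1,[0.12,-0.3,-0.8],[0,0,0]],[1,[0.22,-0.6,-0.8],[0,0,0]],[1,[0.37,-1,-0.8],[0,0,0]]]'|sed -n '2p'
python3 -m inch '[[1,[0.12,-0.3,0],[0,0,0]],[1,[0.24,-0.6,0],[0,0,0]],[1,[0.37,-1,0],[0,0,0]]]'|sed -n '2p'
python3 -m inch '[[1,[0.12,-0.3,0],[0,0,0]],[1,[0.24,-0.6,0],[0,0,0]],[1,[0.37,-1,0],[0,0,0]]]'|sed -n '2p'
python3 -m inch '[[1,[0.12,-0.3,0],[0,0,0]],[1,[0.24,-0.6,0],[0,0,0]],[1,[0.35,-0.9,0],[0,0,0]],[1,[0.37,-1,0],[0,0,0]],[1,[0.37,-1,0],[0,0,0]]]'|sed -n '2p'
python3 -c "
from h import *
go(st([-27,40,50]),down(X[2]-np.pi/2))"
```

```text
tcp_pos: [0.4315, -0.2962, 0.177]
tcp_pos: [0.4649, -0.1942, 0.1769]
tcp_pos: [0.4977, -0.0928, 0.1769]
tcp_pos: [0.53, 0.0089, 0.177]
at [0.53   0.0089 0.177 ] gap 0.653 F [ 1.2 -0.3 -0.9] t 61.7 q [-0.19  0.48  1.72 -0.    0.94  1.33]
shift [0.11, -0.159, 1.27] turn [-0.0, 0.0003, 0.0005] world d [ 0.01    0.0163 -0.127 ]
```

```bash

python3 -m inch '[[1,[0.11,-0.15,0],[0,0,0]],[1,[0.11,-0.15,0.2],[0,0,0]],[1,[0.11,-0.15,0.5],[0,0,0]],[1,[0.11,-0.15,0.8],[0,0,0]],[1,[0.11,-0.15,1],[0,0,0]],[1,[0.11,-0.15,1],[0,0,0]],[1,[0.11,-0.15,1],[0,0,0]]]'|sed -n '2p;4,5p'
python3 -c "
from h import *
go(st([-27,40,12]),down(X[2]-np.pi/2))"
python3 -m inch '[[1,[0,0,0.1],[0,0,0]],[1,[0,0,0.25],[0,0,0]],[1,[0,0,0.4],[0,0,0]],[1,[0,0,0.5],[0,0,0]],[1,[0,0,0.56],[0,0,0]],[1,[0,0,0.6],[0,0,0]],[1,[0,0,0.62],[0,0,0]],[1,[0,0,0.62],[0,0,0]],[1,[0,0,0.62],[0,0,0]]]'|sed -n '2p;4,5p'
```

```text
tcp_pos: [0.5412, 0.0216, 0.078]
force: [0.1, 0.1, -0.8]
finger_gap: 0.65
at [0.5412 0.0216 0.078 ] gap 0.65 F [ 0.1  0.1 -0.8] t 62.4 q [-0.17  0.65  1.77 -0.    0.73  1.37]
shift [-0.009, -0.036, 0.66] turn [0.0, 0.0001, -0.0002] world d [-0.0011  0.0036 -0.066 ]
tcp_pos: [0.542, 0.0226, 0.0166]
force: [-0.3, 0.0, -0.7]
finger_gap: 0.653
```

```bash

python3 -m inch '[[1,[0,0,0.01],[0,0,0]],[1,[0,0,0.025],[0,0,0]],[1,[0,0,0.04],[0,0,0]],[1,[0,0,0.04],[0,0,0]]]'|sed -n '2p;4,5p'
python3 -m inch '[[-0.33,[0,0,0],[0,0,0]],[-0.4,[0,0,0],[0,0,0]],[-0.5,[0,0,0],[0,0,0]],[-0.7,[0,0,0],[0,0,0]],[-0.8,[0,0,0],[0,0,0]],[-0.8,[0,0,-0.2],[0,0,0]],[-0.8,[0,0,-0.5],[0,0,0]],[-0.8,[0,0,-0.9],[0,0,0]],[-0.8,[0,0,-1],[0,0,0]]]'|sed -n '2p;4,5p'
python3 -m inch '[[-0.8,[-0.1,0,-0.4],[0,0,0]],[-0.8,[-0.4,0,-0.9],[0,0,0]],[-0.8,[-0.8,0,-1],[0,0,0]],[-0.8,[-1,0,-1],[0,0,0]],[-0.8,[-1,0,-1],[0,0,0]]]' |sed -n '2p;4,5p'
python3 - <<'E'
from h import *
p,d=snapshot("side");cv2.imwrite("pics/e1.png",cv2.resize(p[140:340,220:440],None,fx=3,fy=3,interpolation=2))
q,d2=snapshot("top");cv2.imwrite("pics/e2.png",q)
L=tolocal(cloud("side",d).reshape(-1,3),*X)*1000
for y in (51,-57):
    S=L[(abs(L[:,1]-y)<15)&(L[:,2]>60)&(L[:,2]<150)&(L[:,0]>25)&(L[:,0]<90)]
    for _ in range(4):
        M=np.c_[S[:,2]-16,S[:,1]-y,np.ones(len(S))];A=np.linalg.lstsq(M,S[:,0],rcond=None)[0];r=S[:,0]-M@A;S=S[abs(r)<3]
    print(y,len(S),"lean",np.degrees(np.arctan(A[0])).round(2),"x@16",A[2].round(2))
for y in (-90,40):
    S=L[(abs(L[:,1]-y)<40)&(L[:,2]>38)&(L[:,2]<65)&(L[:,0]>-70)&(L[:,0]<12)]
    print("roll",len(S),S.min(0).round(0),S.max(0).round(0))
S=L[(abs(L[:,0]+45)<18)&(abs(L[:,1]+205)<18)&(L[:,2]>60)&(L[:,2]<100)]
print("pin",len(S),np.percentile(S,[3,97],axis=0).round(1))
E
```

```text
tcp_pos: [0.5416, 0.0226, 0.0121]
force: [-0.2, 0.0, -1.2]
finger_gap: 0.658
tcp_pos: [0.5439, 0.0223, 0.1158]
force: [0.9, 0.3, 0.9]
finger_gap: 0.898
tcp_pos: [0.4379, 0.0193, 0.2123]
force: [0.1, -0.5, -0.1]
finger_gap: 0.898
51 199 lean 16.96 x@16 29.45
-57 244 lean 16.79 x@16 29.86
roll 336 [ -54. -119.   38.] [  0. -69.  60.]
roll 272 [-54.   7.  38.] [ 2. 59. 61.]
pin 154 [[ -57.9 -216.5   61.2]
 [ -39.3 -198.6   91.5]]
```

View pics/e1.png

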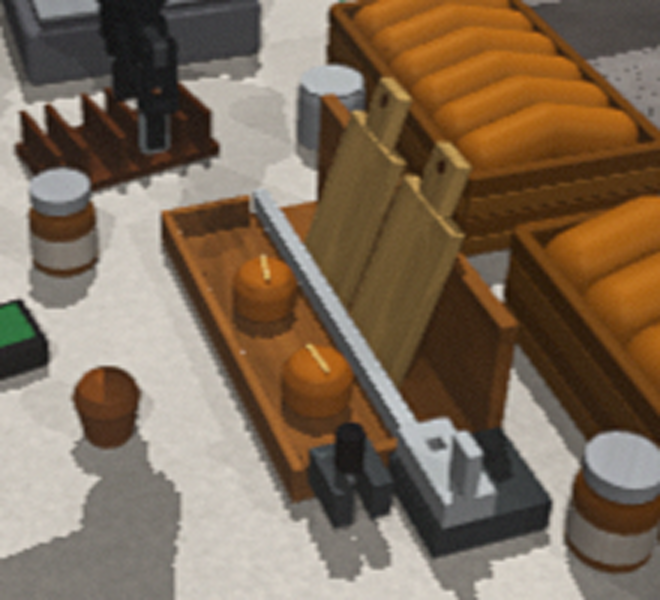

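View pics/e2.png

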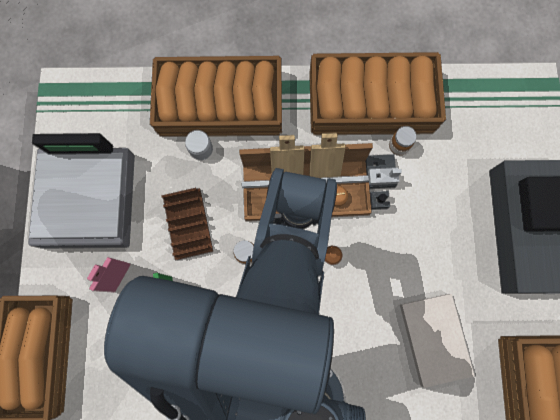

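```bash
python3 -c "
from station import *
s=sense();print(s['t'],s['force'].round(1));print(sign_off())"
```

```text
65.2 [-0.3  0.3  0.1]
the job is handed in; nothing more can be done
None
```

The display stand is set up and the job was handed in at 65 s of the 210 s allowed.

- **Pin and rail:** I drew the locking pin and parked it upright in the notch with its head resting on the bracket. Only then did I pull the rail out to its stop. It stood firm against a 21 N pull, and its wall-side face measured about 30 mm in the stand's frame, as it should.
- **Boards:** Both boards were in the rack (there were two) and now lean handle up against the wall, side by side, with their feet on the tray floor. I pushed each one against the rail until I felt contact. They lean at 17.0° and 16.8°, against 17° expected, with their feet at 29.5 and 29.9 mm beside the 30 mm rail face.
- **Rolls:** Both rolls (there were two) sit on the tray floor in front of the rail. One had been knocked about 2.5 cm aside partway through, so I located it again before picking it up.
- **Left alone:** I did not touch the muffin, jars, tin, or the green and pink boards.

- **Checks that disagreed:** One early fit put the second board's foot about 1.5 mm off the rail. A narrower fit, and the last one, put it against the rail, so I left it. The last pin reading was about 3 mm off the notch centre in x and 2 mm in y; that camera sees only one side of the head. By eye the pin stands upright in the notch.
- **Camera limit:** In the last top view the arm hid the middle of the tray, so the last measurements came from the side camera alone.

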